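# Click the drill table out and unload the vise

## Task

The bracket under the drill head is finished. Swing the click-stop table out from under the head, clockwise seen from above, by exactly four clicks and not past the fourth; then slide the vise jaw open by its post without pulling the table off that click, lift the bracket out and stand it upright on its foot on the cork pad, letting go of it there. Leave the jar, the flower pot and the tape roll where they are.

Things in the scene. Friction and masses are not known exactly. Their poses are not given: they have to be found in the camera images.
- drill_stand: Small grey bench drill stand, fixed to the bench. Origin on the axis of its upright column (40 mm diameter), at bench level; its own -x is the front, where the table points at the start, z up. Base plate 170 x 150 mm, 16 mm high. Under the table a steel ring with one slot per click.
- head_front (a point): Lower edge of the drill head's front face, in the middle, height 235 mm. The fixed grey head runs 245 mm back from here (stand's +x), is 84 mm wide and reaches up to 349 mm; the chuck hangs 65 mm behind this point, down to height 170 mm. At the start the table's handle is right below this edge, so the tool must come in leaning, from the front or the side. Axes as the stand's.
- swing_table (a joint): Angle (rad) of the table swinging round the column: 0 at the start (pointing to the stand's own -x, at its stop), growing clockwise from above, up to 2.37. A spring detent holds it at evenly spaced clicks; between clicks it snaps to the nearer. 5 to 6 N at the handle push it over; then resistance vanishes and it snaps ahead, leaving a pushing finger behind until that catches up.
- swing_handle (a point): Centre of the upright handle post at the outer end of the table: 190 mm from the column axis, post 16 mm diameter with a black cap 20 mm diameter; it stands from the table's top (height 70 mm) to 127 mm; this point is at height 110 mm. Axes turn with the table: own -x points away from the column, own y is level, +y being the way the handle moves when the joint grows.
- vise_jaw (a joint): Travel (m) of the vise's moving jaw on the table: 0 closed, 0.018 open (hard stop). Slides to the table's own -y with 2.5 N friction and stays where left. Its lip reaches 5 mm over the bracket's foot (2 mm above it), so the bracket cannot come up until the jaw is some 6 mm open. It rides on the table: pulling harder than about 8 N drags the table back over a click.
- jaw_handle (a point): Upright post on the moving jaw, 14 mm diameter with a black cap 17 mm diameter, from height 88 mm to 137 mm; this point is on its axis at height 118 mm. With the jaw closed it is 38 mm to the own -y side of the bracket's middle. Axes as the table's: the jaw opens to own -y.
- bracket: Finished aluminium bracket, about 150 g: foot 52 x 40 x 8 mm, upright web in its middle 30 mm (own x) x 14 mm (own y), top 61 mm above the underside. Origin at the centre of the underside, z up, axes as the table's. It starts on the table (height 70 mm), 125 mm from the column axis, between fixed jaw (own +y, top at 90 mm) and moving jaw (own -y, top at 89 mm); 5 mm ribs at the foot's ends.
- pad_top (a point): Middle of the top of the cork pad for finished parts, 130 x 130 mm, 5 mm high, fixed on the bench.
- jar: Bystander: seed jar, 52 mm diameter, 69 mm high, origin at the centre of its underside.
- clay_pot: Bystander: clay flower pot, 68 mm diameter, 58 mm high, origin at the centre of its underside.
- tape: Bystander: roll of tape lying flat, 104 mm diameter, 25 mm high, origin at the centre of its underside.
Things that resemble listed ones, but are neither listed nor needed, are in the scene too. Of the things shaped like the part that bears pad_top, the cork one is meant. What is shaped like the bracket but red is not meant.

How it is judged:
By the outcome, as a careful person would: the job done as asked, in the order asked, and still so for the second after the job is handed in, with the robot touching nothing.
It also fails if it takes over 72 s, if anything falls off the work surface, if the arm or the gripper's body presses on something with over 40 N, if the wrist force passes 120 N, or if a joint passes its speed limit or range.

## Robot

A 6-joint arm with a two-finger parallel gripper is mounted at the origin on the work surface; the furniture and walls round the work are solid. World frame = base frame: x ahead of the robot, y to its left, z up, the work surface at z = 0. Lengths are in m, angles in rad, forces in N, time in s.
With the tool pointing down it reaches from about 0.275 to 0.75 m from the base axis. Payload 10.2 kg.
Tool frame: the origin (TCP) lies at the very end of the fingers, on their centre line; the grasp point (between the pads) lies 19 mm behind it; z points along the fingers, y is the direction in which the jaws open and shut (so a half turn about z gives the same grasp; the last joint's range is limited). The gripper opens to 85 mm and grips with 20 to 120 N. Pads are 22 mm wide; open, the fingers measure 114 mm over their backs; the gripper's body (76 mm by 85 mm) begins 54 mm behind the grasp point. The pads swing forward as they close: fully open they stand 13 mm farther back than shut.
Start: joints at [1.047, 0.313, 1.498, -0, 1.331, -0.223], TCP at [0.156, 0.501, 0.231] pointing down, gripper open.
Joint ranges: [-2.94, 2.94], [-0.97, 2.17], [0.19, 2.56], [-1.23, 4.37], [0.02, 3.11], [-2.88, 2.88]. Speed limits (rad/s): [2.39, 2.39, 3.01, 3.14, 3.14, 3.14].

## Interface

Orientations are given as a rotation vector (axis times angle).
In Python, from cell import readout, cams, ctrl, look_for gives the robot as it stands.
- The arm moves only by the tool apply_moves, never from a script. Its argument "plan" is one flat list of numbers, 5 for each row, row after row: the shift along the tool's x, y, z in mm, then the turn about the tool's z in degrees, then the finger opening in mm, from 0 to 85.4. In form: [dx, dy, dz, turn, claw, dx, dy, dz, turn, claw, ...]. A call has 1 to 5 rows; each row is the pose to reach, as a shift and turn from the pose commanded when the call began, along the tool's axes at that moment; what a row does not reach only later rows make up. A row lasts 1/8 s, in which the tool goes at most 62.5 mm and 10.7 degrees, less where a joint would pass 70% of its speed; a pose out of reach is approached as far as the arm can. A call with a gripper value outside its range is refused whole. The fingers move at their own pace and stop on an object; "grip_force" is the grip in N (left out, the last holds). Time passes only in rows, so rows that repeat a pose let the fingers close. It gives the time, the measured TCP pose, the force and the opening at its end, in the units of the state.
- readout.get_state(): the state, without advancing time (a new reading comes with each control period).
- cams.snapshot(name): name is "side" or "top" or "wrist"; returns the picture (384x512x3 uint8, blue, green, red); there is no depth.
- cams.calibration(name): a dict with "K" (3x3 intrinsics, pixels), "R" (3x3) and "t" (3): a world point X has camera coordinates R X + t. Camera axes: x right, y down, z forward; pixel columns grow to the right and rows downward; lengths in m; the calibration is good to about 2 mm. The wrist camera is an equidistant fisheye: a pixel r from the principal point sees the ray r / f radians off the axis. A picture is of the moment at which its call begins: read the wrist's pose just before it. calibration takes no time and is no camera call; for the wrist camera it gives the pose at the moment of the call.
- ctrl.hand_in(): hands the job in, once; it reports no verdict.
Trained networks look in the newest picture that a camera, given by its name, has taken for a name from the list of things; names that differ only in an ending like _2 or _b are one class to them, and where a whole thing is asked for, a point or a joint stands for the part that bears it (a point fixed in the world has none). Each returns a list of dicts, best first, with "p" (0 to 1); they miss things now and then, are a little off and sometimes report something else, mostly with a low value. They report only what shows in the picture. A call takes as long as a camera call. They do not tell look-alikes from the thing itself.
- look_for(camera, target): "uv" ([column, row] in pixels, amid what is visible of it).
The state is a dict: "time_s": time; "joint_pos": joint angles; "dq": joint speeds; "joint_efforts": joint torques, N m; "ee_pos": TCP position; "tcp_rot": TCP orientation; "wrist_force": force on the tool from outside, world axes, zero at the start; "moment": the same for the moment, N m; "gripper_width": finger opening in m.
Only numpy, scipy, OpenCV 4.12 (cv2) and the standard library are available. Lean on these libraries where they do the work, as an engineer would, in place of code of your own. Each camera call takes 0.05 s, during which the arm holds its last target.

## Working session

There is one attempt and no reset: what is moved stays moved. The work goes in short steps, Python scripts to look and compute and a tool call to move; the robot and the scene stay as the last step left them, time stands still between calls to the robot, and variables do not carry over. Pictures are saved under pics/ and viewed, and the job is handed in when it is done.

Besides the shell and the picture viewer there is one more tool, called after "Call:" in YAML: its name, and indented under it one key for each argument. apply_moves: Moves the arm, as the interface text tells. Its arguments: {"type":"object","properties":{"plan":{"type":"array","items":{"type":"number"}},"grip_force":{"type":"number"}},"required":["plan"]}

```bash
ls; mkdir -p pics; cat > h.py <<'E'
import numpy as np, cv2
from scipy.spatial.transform import Rotation as Ro
from cell import readout,cams,ctrl,look_for
def proj(n,X):
    c=cams.calibration(n);R=np.array(c['R']);t=np.array(c['t']).ravel();K=np.array(c['K'])
    p=R@np.array(X,float)+t
    if n=='wrist':
        th=np.arctan2(np.hypot(p[0],p[1]),p[2]);ph=np.arctan2(p[1],p[0])
        return np.array([K[0,2]+K[0,0]*th*np.cos(ph),K[1,2]+K[1,1]*th*np.sin(ph)])
    q=K@p;return q[:2]/q[2]
def ray(n,uv):
    c=cams.calibration(n);R=np.array(c['R']);t=np.array(c['t']).ravel();K=np.array(c['K'])
    a=(uv[0]-K[0,2])/K[0,0];b=(uv[1]-K[1,2])/K[1,1]
    if n=='wrist':
        r=np.hypot(a,b);s=np.sin(r)/r if r>1e-9 else 1;d=np.array([a*s,b*s,np.cos(r)])
    else:d=np.array([a,b,1.])
    d=R.T@d;return -R.T@t,d/np.linalg.norm(d)
def atz(n,uv,z):
    o,d=ray(n,uv);return o+d*(z-o[2])/d[2]
E
python3 - <<'E'
from h import *
s=readout.get_state();print(s)
for n in ['side','top','wrist']:
    im=cams.snapshot(n);cv2.imwrite(f'pics/{n}0.png',im)
    print(n,'cam pos',ray(n,(256,192)))
    for k in ['drill_stand','head_front','swing_handle','jaw_handle','bracket','pad_top','jar','clay_pot','tape','swing_table','vise_jaw']:
        print(k,[(np.round(d['uv']).tolist(),round(d['p'],2)) for d in look_for(n,k)][:4])
print(readout.get_state()['time_s'])
E
```

```text
pics
{'time_s': 0.0, 'joint_pos': array([ 1.04660733e+00,  3.13458290e-01,  1.49843571e+00, -3.85028743e-06,
        1.33100464e+00, -2.23388882e-01]), 'dq': array([-1.29233113e-03, -5.28525520e-04,  5.18429309e-05, -2.30435233e-04,
       -5.63311469e-04,  4.04123310e-04]), 'joint_efforts': array([-4.19538401e-04, -4.12272656e+01, -2.59746015e+01, -2.15596028e-04,
        4.19676522e-03, -8.76751130e-06]), 'ee_pos': array([0.15542413, 0.50119651, 0.23073135]), 'tcp_rot': array([-4.70643970e-01, -3.10565948e+00,  1.91165230e-03]), 'wrist_force': array([ 0.19825332, -0.39508339,  0.09160138]), 'moment': array([ 0.01441607, -0.00822701,  0.03216437]), 'gripper_width': 0.08522340377777074}
side cam pos (array([ 0.32169451, -0.90244738,  0.86380161]), array([ 0.17642257,  0.78652486, -0.59182238]))
drill_stand [([293.0, 182.0], 0.69)]
head_front [([296.0, 178.0], 0.87)]
swing_handle [([291.0, 221.0], 0.64)]
jaw_handle [([213.0, 191.0], 0.45), ([298.0, 219.0], 0.43)]
bracket [([261.0, 268.0], 0.78), ([313.0, 261.0], 0.69), ([285.0, 213.0], 0.55), ([295.0, 221.0], 0.4)]
pad_top [([212.0, 2
[... 351 characters left out ...]
8.0, 197.0], 0.61)]
head_front [([262.0, 161.0], 0.58)]
swing_handle [([273.0, 183.0], 0.72)]
jaw_handle []
bracket [([278.0, 177.0], 0.64), ([312.0, 225.0], 0.53), ([318.0, 180.0], 0.48)]
pad_top [([178.0, 228.0], 0.76), ([235.0, 228.0], 0.68)]
jar [([362.0, 224.0], 0.61)]
clay_pot [([379.0, 198.0], 0.86)]
tape [([151.0, 155.0], 0.57)]
swing_table [([267.0, 175.0], 0.92)]
vise_jaw []
wrist cam pos (array([0.09302517, 0.5220879 , 0.3744939 ]), array([ 0.25752622, -0.07613312, -0.96326735]))
drill_stand []
head_front []
swing_handle []
jaw_handle []
bracket [([194.0, 319.0], 0.18)]
pad_top [([102.0, 352.0], 0.96), ([4.0, 326.0], 0.87)]
jar []
clay_pot []
tape []
swing_table []
vise_jaw []
1.8
```

```bash
python3 - <<'E'
import cv2
a=cv2.imread('pics/side0.png');b=cv2.imread('pics/top0.png')
cv2.imwrite('pics/sc.png',cv2.resize(a[110:350,150:400],(800,768))[:600] if 0 else cv2.resize(a[110:350,150:400],(625,600),interpolation=cv2.INTER_CUBIC))
cv2.imwrite('pics/tc.png',cv2.resize(b[80:280,120:420],(800,533),interpolation=cv2.INTER_CUBIC))
E
```

```text
(no output)
```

View pics/sc.png

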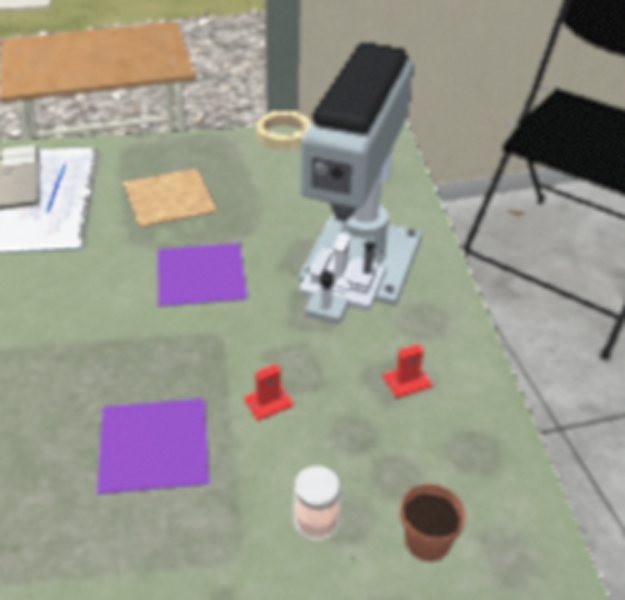

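View pics/tc.png

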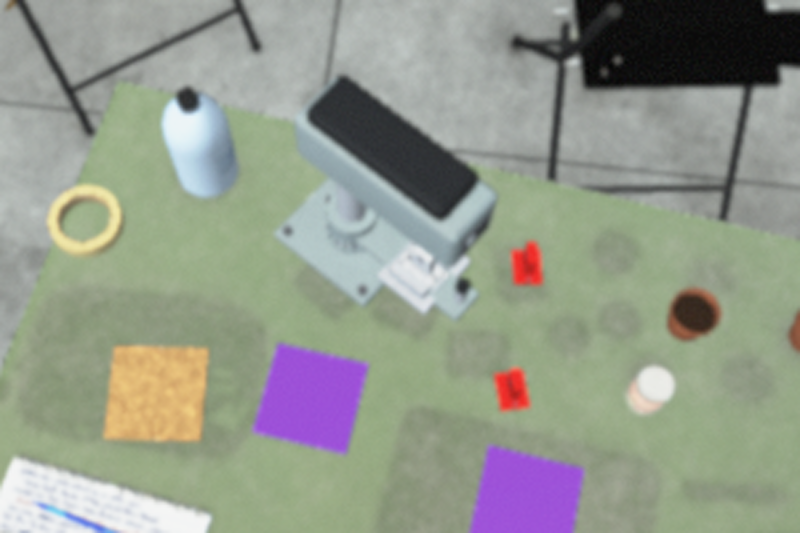

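View pics/side0.png

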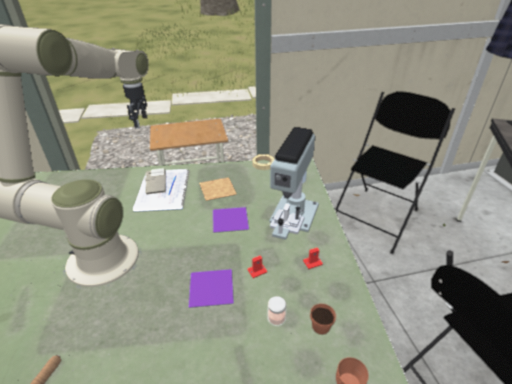

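View pics/top0.png

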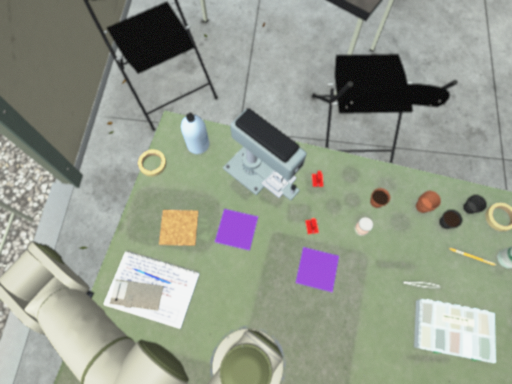

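```bash
python3 - <<'E'
import cv2
a=cv2.imread('pics/side0.png');b=cv2.imread('pics/top0.png')
cv2.imwrite('pics/sc2.png',cv2.resize(a[120:245,255:330],None,fx=4.8,fy=4.8,interpolation=cv2.INTER_CUBIC))
cv2.imwrite('pics/tc2.png',cv2.resize(b[100:205,220:320],None,fx=5.7,fy=5.7,interpolation=cv2.INTER_CUBIC))
E
```

```text
(no output)
```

View pics/sc2.png

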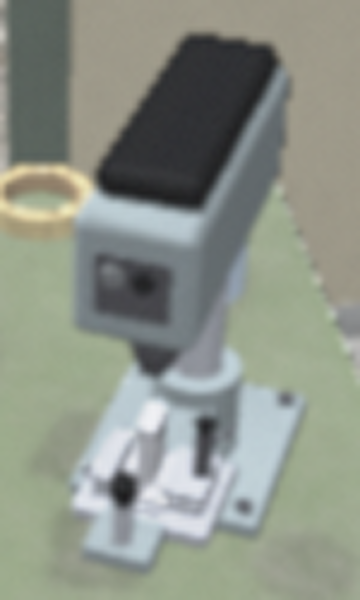

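View pics/tc2.png

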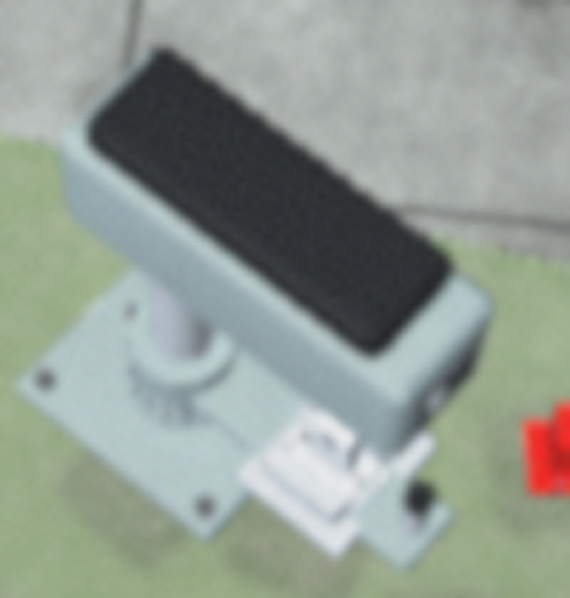

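```bash
python3 - <<'E'
from h import *
from scipy.optimize import least_squares
T=lambda u,v:('top',(220+u/5.7,100+v/5.7)); S=lambda u,v:('side',(255+u/4.8,120+v/4.8))
for n,z in [(T(419,495),.125),(S(122,486),.125),(S(207,425),.133),(T(18,385),.016),(T(208,540),.016),(S(305,400),.016),(S(245,530),.016),(S(78,325),.235),(S(190,350),.235)]:
    print(n[0],np.round(n[1],1),np.round(atz(n[0],n[1],z),4))
for n,uv in (('top',(178,228)),('side',(217.5,188.5))): print('pad',atz(n,uv,.005))
for n,uv in (('top',(237,229)),('side',(231,219.5))): print('purple',atz(n,uv,.005))
obs=[(T(419,495),(-.19,0,.125)),(S(122,486),(-.19,0,.125)),(T(18,385),('b',-1)),(T(208,540),('f',-1)),(S(305,400),('b',1)),(S(245,530),('f',1)),(S(78,325),('h',-1)),(S(190,350),('h',1))]
def model(p):
    x,y,w,bx,hx=p;out=[]
    for (n,uv),q in obs:
        if q[0]=='b' or q[0]=='f':
            s=-1 if q[0]=='f' else 1
            best=None
            L=[bx+s*.085,q[1]*-.075*SG,.016]
        elif q[0]=='h': L=[hx,q[1]*-.042*SG,.235]
        else: L=q
        c,sn=np.cos(w),np.sin(w)
        X=[x+c*L[0]-sn*L[1],y+sn*L[0]+c*L[1],L[2]]
        out+=list(proj(n,X)-uv)
    return np.array(out)
for SG in(1,-1):
  for w0 in (.5,1.,2):
    r=least_squares(model,[.6,.05,w0,0,-.19]);print(SG,r.cost,np.round(r.x,4));print(np.round(r.fun,1)) if r.cost<100 else 0
E
```

```text
top [293.5 186.8] [ 0.5813 -0.0866  0.125 ]
side [280.4 221.2] [ 0.5821 -0.0937  0.125 ]
side [298.1 208.5] [ 0.6543 -0.055   0.133 ]
top [223.2 167.5] [0.6721 0.1798 0.016 ]
top [256.5 194.7] [0.5776 0.0409 0.016 ]
side [318.5 203.3] [0.7956 0.0924 0.016 ]
side [306.  230.4] [ 0.6953 -0.0437  0.016 ]
side [271.2 187.7] [ 0.56   -0.0562  0.235 ]
side [294.6 192.9] [ 0.6215 -0.0993  0.235 ]
pad [0.42076875 0.30784524 0.005     ]
pad [0.42584614 0.30198859 0.005     ]
purple [0.44224276 0.09568687 0.005     ]
purple [0.44714731 0.09146673 0.005     ]
1 4.993059460795359 [ 0.6878  0.069   0.9763 -0.0022 -0.1749]
[ 0.5  0.  -0.7 -1.   0.1  0.   0.6  0.3 -0.1 -0.5  1.7  0.  -1.9 -0.5
  1.  -0.1]
1 4.993059460795977 [ 0.6878  0.069   0.9763 -0.0022 -0.1749]
[ 0.5  0.  -0.7 -1.   0.1  0.   0.6  0.3 -0.1 -0.5  1.7  0.  -1.9 -0.5
  1.  -0.1]
1 4.993059460797967 [ 0.6878  0.069   0.9763 -0.0022 -0.1749]
[ 0.5  0.  -0.7 -1.   0.1  0.   0.6  0.3 -0.1 -0.5  1.7  0.  -1.9 -0.5
  1.  -0.1]
-1 3446.0707001185474 [ 0.6934  0.0659  0.9147  0.0272 -0.1688]
-1 3446.0706980139166 [ 0.6934  0.0659  0.9148  0.0272 -0.1688]
-1 3446.0706974437953 [ 0.6934  0.0659  0.9148  0.0272 -0.1688]
```

```bash
cat >> h.py <<'E'
C=np.array([.6878,.069]);W=.9763
def own(q,xr,yt):
    "world xy of point at radius xr (outward), own-y yt, table angle q"
    a=W-q; ex=np.array([np.cos(a),np.sin(a)]);ey=np.array([-np.sin(a),np.cos(a)])
    return C-xr*ex+yt*ey
def jawang(q): return W-q  # world angle of radial line
def plan(targets,pose=None):
    """targets: (x,y,z,jaw_world_angle). prints dx,dy,dz,turn from pose"""
    s=readout.get_state()
    p=s['ee_pos'];R=Ro.from_rotvec(s['tcp_rot']).as_matrix()
    if pose is not None:p=np.array(pose[:3])
    ya=np.arctan2(R[1,1],R[0,1])
    for x,y,z,a in targets:
        d=R.T@(np.array([x,y,z])-p)*1000
        t=-(a-ya);t=(t+np.pi/2)%np.pi-np.pi/2
        print(np.round(d,1),'turn',round(np.degrees(t),1))
    print('pose',np.round(p,4),'jaw',round(np.degrees(ya),1),'j6',s['joint_pos'][5],'t',s['time_s'])
E
python3 - <<'E'
from h import *
print('red',atz('top',(318,180),.03),atz('top',(312,225),.03))
e=own(0,.240,-.045)
plan([(.30,.146,.231,W),(.40,-.10,.231,W),(*e,.231,W),(*e,.092,W)])
E
```

```text
red [ 0.65766409 -0.18002482  0.03      ] [ 0.48172882 -0.16972424  0.03      ]
[-243.3 -296.7    0.3] turn 16.8
[-4.117e+02 -5.020e+02  3.000e-01] turn 16.8
[-6.101e+02 -4.981e+02  3.000e-01] turn 16.8
[-610.1 -498.1  139.3] turn 16.8
pose [0.1556 0.5014 0.2313] jaw 72.8 j6 -0.22338824686732947 t 1.8
```

Call:
apply_moves:
  plan: [-40,-48,0,4,85,-79,-97,0,8,85,-119,-145,0,12,85,-158,-193,0,15,85,-198,-241,0,16.8,85]

```text
time_s: 2.42
ee_pos: [0.2736, 0.2109, 0.2315]
tcp_rot: [0.92, 3.003, 0.001]
wrist_force: [2.0, 0.6, 0.6]
gripper_width: 0.085
```

```bash
python3 - <<'E'
from h import *
e=own(0,.240,-.045)
plan([(.40,-.10,.231,W),(*e,.231,W),(*e,.092,W)])
E
```

```text
[-278.9 -186.7    0.6] turn -0.0
[-467.6 -125.5    0.8] turn -0.0
[-467.5 -125.6  139.8] turn -0.0
pose [0.2736 0.2109 0.2315] jaw 55.9 j6 -0.6628296283088405 t 2.425
```

Call:
apply_moves:
  plan: [-50,-33,0,0,85,-100,-67,0,0,85,-150,-100,0,0,85,-200,-134,0,0,85,-250,-167,0,0,85]

```text
time_s: 3.05
ee_pos: [0.3874, -0.0679, 0.2316]
tcp_rot: [0.92, 3.003, -0.0]
wrist_force: [0.5, 0.9, 0.3]
gripper_width: 0.0848
```

```bash
python3 - <<'E'
from h import *
e=own(0,.240,-.055)
plan([(.40,-.10,.231,W),(*e,.231,W),(*e,.092,W)])
E
```

```text
[-28.4 -19.5   0.6] turn -0.0
[-227.2   41.8    0.8] turn -0.0
[-227.    41.7  139.8] turn -0.0
pose [ 0.3874 -0.0679  0.2316] jaw 55.9 j6 -1.4499340782795778 t 3.05
```

Call:
apply_moves:
  plan: [-60,-15,0,0,85,-120,-15,20,0,85,-180,-15,60,0,85,-227,-10,100,0,85,-227,-5,139,0,85]

```text
time_s: 3.68
ee_pos: [0.5739, -0.1985, 0.0904]
tcp_rot: [0.921, 3.002, -0.001]
wrist_force: [0.7, 0.8, 0.3]
gripper_width: 0.0852
```

```bash
python3 - <<'E'
from h import *
e=own(0,.240,-.055)
plan([(*e,.092,W)])
for n in ['side','wrist','top']:
    im=cams.snapshot(n);cv2.imwrite(f'pics/{n}1.png',im)
    print([(k,[(np.round(d['uv']).tolist(),round(d['p'],2)) for d in look_for(n,k)][:2]) for k in ('swing_handle','head_front')] if n=='wrist' else 0)
a=cv2.imread('pics/side1.png');cv2.imwrite('pics/s1.png',cv2.resize(a[110:260,230:350],None,fx=4,fy=4,interpolation=cv2.INTER_CUBIC))
print(proj('wrist',[*own(0,.19,0),.127]))
E
```

```text
[ 0.5 45.4 -1.6] turn -0.0
pose [ 0.5739 -0.1985  0.0904] jaw 55.9 j6 -1.5013111353579405 t 3.675
0
[('swing_handle', [([457.0, 158.0], 0.71)]), ('head_front', [([456.0, 152.0], 0.77), ([498.0, 139.0], 0.25)])]
0
[463.70926372 152.89991428]
```

View pics/s1.png

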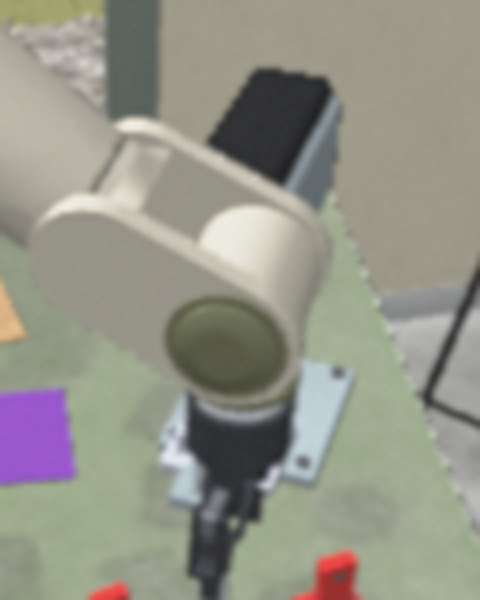

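View pics/wrist1.png

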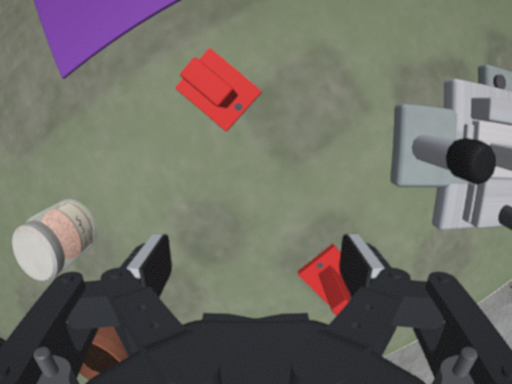

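```bash
python3 - <<'E'
from h import *
p=readout.get_state()['ee_pos']
for h in (0,.1,.15,.2,.25,.3): 
    u=proj('side',[p[0],p[1],p[2]+h]);print(h,(u-[230,110])*4)
K=cams.calibration('side')['K'];print(K)
E
```

```text
0 [226.79277667 565.25054947]
0.1 [232.73114784 466.40031173]
0.15 [235.97539527 412.39650816]
0.2 [239.42638913 354.95119985]
0.25 [243.10454286 293.72458389]
0.3 [247.03304881 228.33060026]
[[349.49134773   0.         259.13409404]
 [  0.         349.49134773 194.24519105]
 [  0.           0.           1.        ]]
```

```bash
python3 - <<'E'
from h import *
s=readout.get_state();p=s['ee_pos'];j=s['joint_pos'];print(j)
b=cv2.imread('pics/top1.png');im=cv2.resize(b[110:260,210:360],None,fx=4,fy=4,interpolation=cv2.INTER_CUBIC)
for h in (.2,.25,.3):
  print(h,(proj('top',[p[0],p[1],p[2]+h])-[210,110])*4)
cv2.imwrite('pics/t1.png',im)
# fit 2-link kinematics: wrist centre height unknown; use start config and now
q=np.array([[.313458,1.498436,1.331005,np.hypot(.15542,.5012),.23073],[j[1],j[2],j[4],np.hypot(p[0],p[1]),p[2]]])
print(q)
E
```

```text
[-5.24739196e-01  6.16689152e-01  1.40899827e+00 -6.57428511e-05
  1.11350915e+00 -1.50170585e+00]
0.2 [499.34690663 251.7847285 ]
0.25 [512.32799526 224.1503683 ]
0.3 [526.43032425 194.12909274]
[[0.313458   1.498436   1.331005   0.52474452 0.23073   ]
 [0.61668915 1.40899827 1.11350915 0.60565465 0.09437292]]
```

View pics/t1.png

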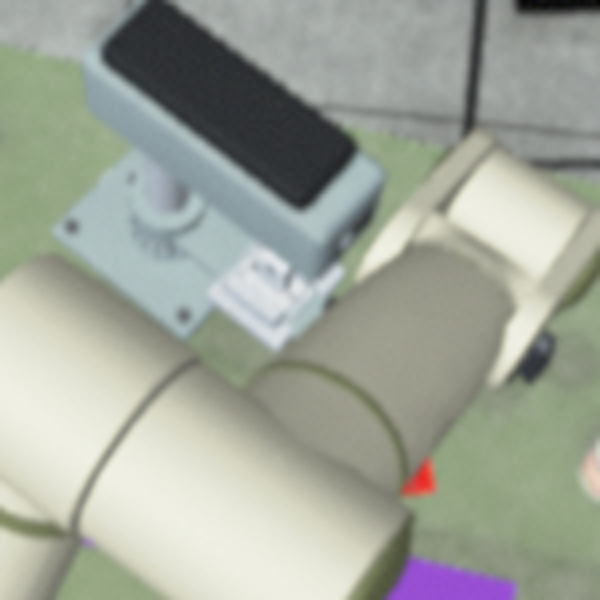

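```bash
python3 - <<'E'
from h import *
def toown(X):
    d=X[:2]-C;ex=np.array([np.cos(W),np.sin(W)]);ey=np.array([-np.sin(W),np.cos(W)])
    return np.round([-d@ex*1000,d@ey*1000],1)
for n,px in [('outer edge a',(398,104)),('outer edge b',(392,185)),('plate b2',(452,187)),('plate a2',(452,107)),('vise a',(446,80)),('vise b',(434,225)),('capc',(470,160)),('postbase',(425,150))]:
    z=.127 if n=='capc' else .07
    print(n,toown(atz('wrist',px,z)))
T=lambda u,v:(220+u/5.7,100+v/5.7)
for px in [(240,472),(340,555),(405,568),(452,515),(360,535),(310,400)]: print(px,toown(atz('top',T(*px),.07)))
im=cv2.imread('pics/wrist1.png');cv2.imwrite('pics/w1c.png',cv2.resize(im[40:260,370:],None,fx=4,fy=4,interpolation=cv2.INTER_CUBIC)[:,:][:600*2:2,::1] if 0 else cv2.resize(im[50:250,372:],None,fx=3,fy=3,interpolation=cv2.INTER_CUBIC))
E
```

```text
outer edge a [197.7  20.7]
outer edge b [197.8 -29.7]
plate b2 [148.5 -30.7]
plate a2 [155.5  23.1]
vise a [161.2  40.3]
vise b [158.9 -58.1]
capc [185.4  -3. ]
postbase [175.6  -6.5]
(240, 472) [83.4 42.9]
(340, 555) [166.7  44.4]
(405, 568) [202.7  24.6]
(452, 515) [202.8 -22. ]
(360, 535) [167.7  26. ]
(310, 400) [ 84.9 -24.1]
```

View pics/w1c.png

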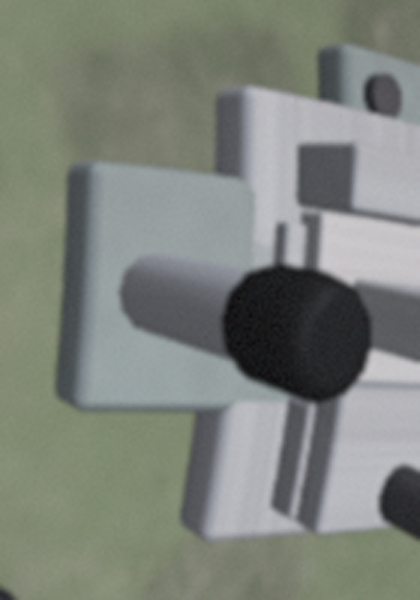

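Call:
apply_moves:
  plan: [-30,-30,-60,0,85,-80,-40,-110,0,85,-140,-40,-150,0,85,-200,-40,-150,0,85,-260,-40,-150,0,85]

```text
time_s: 4.55
ee_pos: [0.7058, -0.3374, 0.2379]
tcp_rot: [0.915, 2.989, -0.005]
wrist_force: [1.0, -1.3, 0.5]
gripper_width: 0.0853
```

```bash
python3 - <<'E'
from h import *
s=readout.get_state();R=Ro.from_rotvec(s['tcp_rot']).as_matrix()
print(s['ee_pos'],np.hypot(*s['ee_pos'][:2]),'z axis',R[:,2],'y',R[:,1],s['joint_pos'])
E
```

```text
[ 0.70581824 -0.33742879  0.23794636] 0.7823283043862631 z axis [ 0.01394551 -0.00778951 -0.99987242] y [0.55972683 0.82867608 0.00135087] [-5.95614000e-01  1.02590796e+00  2.85087062e-01  1.41743064e-03
  1.81468251e+00 -1.57198962e+00]
```

Call:
apply_moves:
  plan: [-60,0,0,0,85,-120,0,0,0,85,-120,0,0,0,85]

```text
time_s: 4.92
ee_pos: [0.7236, -0.3627, 0.2091]
tcp_rot: [0.904, 2.954, -0.015]
wrist_force: [-0.2, 0.3, 0.3]
gripper_width: 0.085
```

```bash
python3 - <<'E'
from h import *
s=readout.get_state();R=Ro.from_rotvec(s['tcp_rot']).as_matrix()
print(s['ee_pos'],np.hypot(*s['ee_pos'][:2]),'z axis',R[:,2],'y',R[:,1],s['joint_pos'])
E
```

```text
[ 0.72357692 -0.36266266  0.20914089] 0.8093749178496105 z axis [ 0.04759889 -0.02443262 -0.99856767] y [0.55975534 0.82863316 0.00640723] [-0.61113164  1.11320601  0.18648234  0.00747889  1.78886937 -1.58584155]
```

Call:
apply_moves:
  plan: [40,0,0,0,85,90,0,-10,0,85,140,0,-20,0,85,140,0,-20,0,85]

```text
time_s: 5.42
ee_pos: [0.6051, -0.2817, 0.2238]
tcp_rot: [0.903, 2.953, -0.015]
wrist_force: [1.0, -1.2, 0.2]
gripper_width: 0.0847
```

```bash
python3 - <<'E'
from h import *
s=readout.get_state();R=Ro.from_rotvec(s['tcp_rot']).as_matrix()
print(s['ee_pos'],np.hypot(*s['ee_pos'][:2]),'z axis',R[:,2],'y',R[:,1],s['joint_pos'])
E
```

```text
[ 0.60510108 -0.28171439  0.22380442] 0.6674655946754688 z axis [ 0.04829884 -0.02481431 -0.99852465] y [0.55885371 0.82924138 0.00642441] [-0.61378493  0.61222552  1.06691849  0.00763362  1.40865058 -1.59242082]
```

```bash
python3 - <<'E'
from h import *
print('tape',atz('top',(151,161),.02),'bottle base',atz('top',(198,150),.0),'bottle cap if .25',atz('top',(189,118),.25))
P=lambda d,z:(d*.866-.0575,d*.5+.0996,z,W)
plan([(.42,-.10,.3,W),(.36,.10,.4,W),P(.45,.45),P(.6,.45),P(.7,.45)])
E
```

```text
tape [0.66462915 0.45627098 0.02      ] bottle base [0.7417308  0.29105303 0.        ] bottle cap if .25 [0.73383664 0.2844118  0.25      ]
[250.6  47.7 -89.5] turn 0.1
[ 406.5  180.7 -197.2] turn 0.1
[ 552.3  351.7 -254.1] turn 0.1
[ 486.6  486.5 -249.7] turn 0.1
[ 442.8  576.4 -246.7] turn 0.1
pose [ 0.6051 -0.2817  0.2238] jaw 56.0 j6 -1.5924208158555146 t 5.425
```

View pics/wrist0.png

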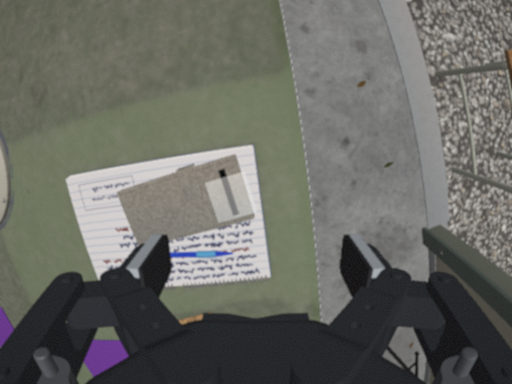

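Call:
apply_moves:
  plan: [52,5,-20,0,85,105,15,-40,0,85,160,25,-60,0,85,210,40,-80,0,85,255,65,-105,0,85]

```text
time_s: 6.05
ee_pos: [0.4263, -0.0836, 0.3159]
tcp_rot: [0.904, 2.951, -0.014]
wrist_force: [0.5, 0.3, 0.4]
gripper_width: 0.085
```

Call:
apply_moves:
  plan: [35,30,-30,0,85,75,65,-60,0,85,115,105,-85,0,85,150,150,-110,0,85,185,195,-130,0,85]

```text
time_s: 6.68
ee_pos: [0.3765, 0.1849, 0.4388]
tcp_rot: [0.903, 2.95, -0.006]
wrist_force: [0.1, -1.0, -0.1]
gripper_width: 0.0852
```

```bash
python3 - <<'E'
from h import *
P=lambda d,z:(d*.866-.0575,d*.5+.0996,z,W)
plan([P(.35,.45),P(.45,.45),P(.6,.45),P(.7,.45)])
print(readout.get_state()['joint_pos'])
E
```

```text
[157.8   1.3 -19.9] turn 0.0
[114.1  91.2 -16.3] turn 0.0
[ 48.6 226.  -11. ] turn 0.0
[  4.9 315.9  -7.4] turn 0.0
pose [0.3765 0.1849 0.4388] jaw 56.0 j6 -0.7886186455151236 t 6.675
[ 0.19445473 -0.00673183  1.3454567  -0.03033244  1.75475937 -0.78861865]
```

Call:
apply_moves:
  plan: [40,40,-5,0,85,70,95,-10,0,85,75,150,-11,0,85,55,210,-11,0,85,29,266,-9,0,85]

```text
time_s: 7.3
ee_pos: [0.4913, 0.4147, 0.4491]
tcp_rot: [0.902, 2.954, -0.004]
wrist_force: [0.5, 0.1, 1.0]
gripper_width: 0.0849
```

Call:
apply_moves:
  plan: [-26,54,2,0,85,-53,108,4,0,85,-80,162,6,0,85,-106,215,8,0,85]

```text
time_s: 7.8
ee_pos: [0.5763, 0.4448, 0.3879]
tcp_rot: [0.897, 2.935, 0.036]
wrist_force: [-0.1, 0.4, 0.5]
gripper_width: 0.0853
```

```bash
cat > st.py <<'E'
from h import *
s=readout.get_state();R=Ro.from_rotvec(s['tcp_rot']).as_matrix()
z=R[:,2];print(np.round(s['ee_pos'],4),'lean',round(np.degrees(np.arccos(-z[2])),1),'az',round(np.degrees(np.arctan2(z[1],z[0])),0),'jaw',np.round(R[:,1],3),'x',np.round(R[:,0],3),'j',np.round(s['joint_pos'],3),'F',np.round(s['wrist_force'],1),'t',s['time_s'])
E
python3 st.py
```

```text
[0.5763 0.4448 0.3879] lean 4.4 az 1.0 jaw [0.557 0.829 0.044] x [-0.827  0.559 -0.062] j [ 0.51   0.875  0.186 -0.039  2.013 -0.486] F [-0.1  0.4  0.5] t 7.8
```

Call:
apply_moves:
  plan: [-22,43,-35,0,85,-45,86,-70,0,85,-67,129,-105,0,85,-90,172,-140,0,85,-112,215,-175,0,85]

```text
time_s: 8.43
ee_pos: [0.5845, 0.4276, 0.4078]
tcp_rot: [0.89, 2.916, 0.076]
wrist_force: [-0.3, -0.4, 0.5]
gripper_width: 0.0853
```

```bash
python3 st.py
```

```text
[0.5845 0.4276 0.4078] lean 6.0 az 12.0 jaw [0.555 0.829 0.074] x [-0.826  0.559 -0.073] j [ 0.481  0.847  0.187 -0.032  2.008 -0.513] F [-0.3 -0.4  0.5] t 8.425
```

Call:
apply_moves:
  plan: [-21,56,6,0,85,-43,111,11,0,85,-64,167,17,0,85,-86,223,23,0,85,-107,278,28,0,85]

```text
time_s: 9.05
ee_pos: [0.6326, 0.4559, 0.3297]
tcp_rot: [0.882, 2.894, 0.12]
wrist_force: [0.2, 0.3, 0.8]
gripper_width: 0.0851
```

```bash
python3 st.py
```

```text
[0.6326 0.4559 0.3297] lean 8.0 az 18.0 jaw [0.551 0.828 0.109] x [-0.824  0.56  -0.086] j [ 0.483  0.958  0.187 -0.025  1.86  -0.505] F [0.2 0.3 0.8] t 9.05
```

Call:
apply_moves:
  plan: [-15,58,8,0,85,-30,116,16,0,85,-45,174,24,0,85,-60,232,32,0,85,-75,290,40,0,85]

```text
time_s: 9.68
ee_pos: [0.6571, 0.4915, 0.2634]
tcp_rot: [0.873, 2.869, 0.168]
wrist_force: [-0.3, -0.2, 0.5]
gripper_width: 0.0851
```

```bash
python3 st.py
```

```text
[0.6571 0.4915 0.2634] lean 10.2 az 22.0 jaw [0.545 0.826 0.146] x [-0.822  0.56  -0.099] j [ 0.507  1.048  0.187 -0.022  1.731 -0.479] F [-0.3 -0.2  0.5] t 9.675
```

Call:
apply_moves:
  plan: [-10,58,10,0,85,-20,116,20,0,85,-30,174,30,0,85,-40,232,40,0,85,-50,290,50,0,85]

```text
time_s: 10.3
ee_pos: [0.6665, 0.5292, 0.2081]
tcp_rot: [0.864, 2.845, 0.216]
wrist_force: [-1.0, 0.5, -0.3]
gripper_width: 0.0848
```

```bash
python3 st.py; python3 - <<'E'
from h import *
im=cams.snapshot('wrist');cv2.imwrite('pics/w2.png',im)
E
```

```text
[0.6665 0.5292 0.2081] lean 12.4 az 25.0 jaw [0.538 0.823 0.184] x [-0.82   0.561 -0.111] j [ 0.541  1.121  0.187 -0.022  1.618 -0.444] F [-1.   0.5 -0.3] t 10.3
```

View pics/w2.png

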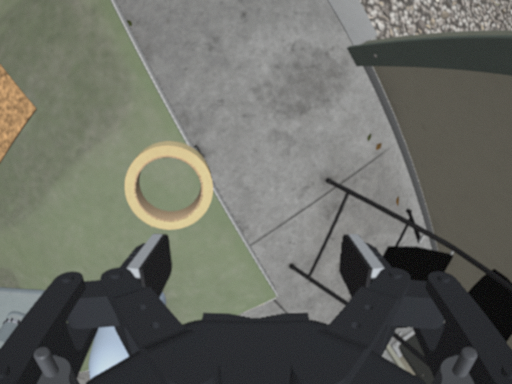

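```bash
cat >> h.py <<'E'
def path(wps,step=58):
    "densify world xyz waypoints, print tool shifts"
    s=readout.get_state();p=s['ee_pos'];R=Ro.from_rotvec(s['tcp_rot']).as_matrix()
    pts=[p];
    for w in wps:
        a=pts[-1];w=np.array(w,float);n=int(np.ceil(np.linalg.norm(w-a)*1000/step))
        pts+=[a+(w-a)*k/n for k in range(1,n+1)]
    for q in pts[1:]: print(np.round(R.T@(q-p)*1000).astype(int).tolist())
E
python3 - <<'E'
from h import *
path([(.42,.36,.33),(.36,.12,.30)])
E
```

```text
[16, -42, -31]
[31, -83, -61]
[47, -125, -92]
[62, -166, -122]
[78, -208, -153]
[93, -249, -183]
[77, -297, -184]
[60, -344, -185]
[44, -391, -186]
[28, -438, -187]
[11, -485, -187]
```

Call:
apply_moves:
  plan: [16,-42,-31,0,85,31,-83,-61,0,85,47,-125,-92,0,85,62,-166,-122,0,85,78,-208,-153,0,85]

```text
time_s: 10.98
ee_pos: [0.4594, 0.3866, 0.3121]
tcp_rot: [0.864, 2.844, 0.217]
wrist_force: [1.2, -0.0, 1.0]
gripper_width: 0.085
```

Call:
apply_moves:
  plan: [15,-41,-30,0,85,-1,-89,-31,0,85,-18,-136,-32,0,85,-34,-183,-33,0,85,-50,-230,-34,0,85]

```text
time_s: 11.6
ee_pos: [0.3711, 0.1662, 0.3076]
tcp_rot: [0.863, 2.844, 0.217]
wrist_force: [2.0, 0.1, 0.6]
gripper_width: 0.085
```

```bash
python3 st.py; python3 - <<'E'
from h import *
path([(.37,-.08,.26),(*own(0,.300,-.055),.24),(*own(0,.285,-.055),.078),(*own(0,.237,-.055),.078)])
E
```

```text
[0.3711 0.1662 0.3076] lean 12.5 az 25.0 jaw [0.537 0.823 0.185] x [-0.82   0.561 -0.112] j [ 0.082 -0.137  1.809  0.079  1.265 -0.916] F [2.  0.1 0.6] t 11.6
[-26, -42, 5]
[-53, -85, 10]
[-79, -127, 14]
[-106, -170, 19]
[-132, -212, 24]
[-178, -213, 33]
[-224, -214, 42]
[-271, -216, 51]
[-317, -217, 60]
[-363, -218, 70]
[-357, -223, 123]
[-351, -228, 177]
[-345, -233, 231]
[-345, -186, 239]
```

Call:
apply_moves:
  plan: [-26,-42,5,0,85,-53,-85,10,0,85,-79,-127,14,0,85,-106,-170,19,0,85,-132,-212,24,0,85]

```text
time_s: 12.22
ee_pos: [0.3704, -0.0806, 0.2598]
tcp_rot: [0.864, 2.843, 0.215]
wrist_force: [-0.2, 0.6, -0.1]
gripper_width: 0.0851
```

Call:
apply_moves:
  plan: [-46,-1,9,0,85,-92,-2,18,0,85,-139,-4,27,0,85,-185,-5,36,0,85,-231,-6,46,0,85]

```text
time_s: 12.85
ee_pos: [0.5671, -0.2101, 0.2393]
tcp_rot: [0.864, 2.844, 0.216]
wrist_force: [-0.1, 0.6, 0.9]
gripper_width: 0.0851
```

```bash
python3 st.py; python3 - <<'E'
from h import *
path([(*own(0,.285,-.055),.078),(*own(0,.260,-.055),.078),(*own(0,.237,-.055),.078)])
E
```

```text
[ 0.5671 -0.2101  0.2393] lean 12.4 az 25.0 jaw [0.538 0.823 0.184] x [-0.82   0.561 -0.112] j [-0.63   0.406  1.362  0.198  1.273 -1.66 ] F [-0.1  0.6  0.9] t 12.85
[6, -5, 53]
[13, -11, 107]
[19, -16, 160]
[20, 9, 165]
[20, 31, 169]
```

Down beside the handle, then in from the front while still on the far side.

Call:
apply_moves:
  plan: [6,-5,53,0,85,13,-11,107,0,85,19,-16,160,0,85,20,5,164,0,85,20,5,164,0,85]

```text
time_s: 13.48
ee_pos: [0.5843, -0.1781, 0.0776]
tcp_rot: [0.862, 2.846, 0.216]
wrist_force: [0.4, -0.2, 1.1]
gripper_width: 0.0852
```

```bash
python3 st.py; python3 - <<'E'
from h import *
for n in ['side','wrist','top']:
    cv2.imwrite(f'pics/{n}3.png',cams.snapshot(n))
a=cv2.imread('pics/side3.png');b=cv2.imread('pics/top3.png')
A=cv2.resize(a[120:260,240:340],None,fx=4,fy=4,interpolation=cv2.INTER_CUBIC);B=cv2.resize(b[110:250,220:320],None,fx=4,fy=4,interpolation=cv2.INTER_CUBIC)
cv2.imwrite('pics/st3.png',np.hstack([A,B]))
print(proj('wrist',[*own(0,.19,0),.127]))
path([(*own(0,.237,-.055),.078)])
E
```

```text
[ 0.5843 -0.1781  0.0776] lean 12.4 az 25.0 jaw [0.537 0.823 0.184] x [-0.821  0.56  -0.111] j [-0.565  0.582  1.54   0.231  0.916 -1.679] F [ 0.4 -0.2  1.1] t 13.475
[450.93132706 167.48894506]
[-2, 26, 6]
```

View pics/st3.png

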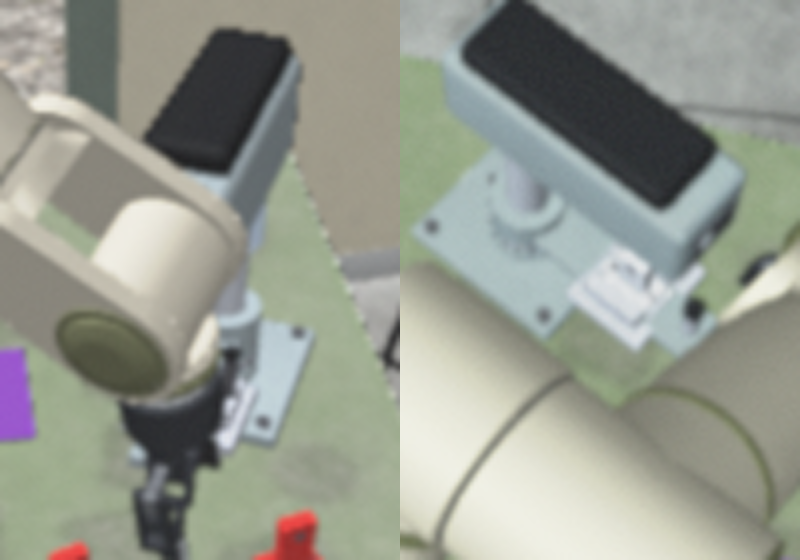

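View pics/wrist3.png

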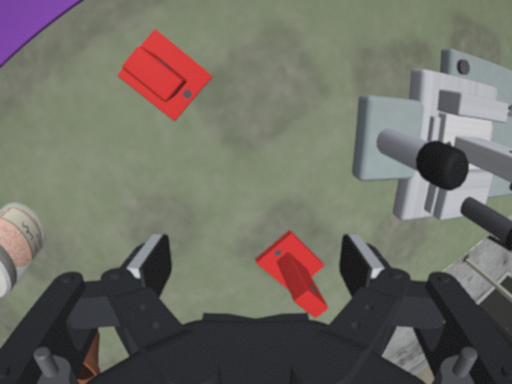

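Call:
apply_moves:
  plan: [-2,15,3,0,85,-2,29,6,0,85,-2,29,6,0,85]

```text
time_s: 14.0
ee_pos: [0.6029, -0.1544, 0.0773]
tcp_rot: [0.862, 2.846, 0.217]
wrist_force: [-0.2, 0.3, 1.1]
gripper_width: 0.0851
```

```bash
python3 st.py; python3 - <<'E'
from h import *
for n in ['side','wrist','top']:
    cv2.imwrite(f'pics/{n}4.png',cams.snapshot(n))
    if n=='wrist': print(look_for('wrist','swing_handle'),proj('wrist',[*own(0,.19,0),.127]))
a=cv2.imread('pics/side4.png');b=cv2.imread('pics/top4.png')
A=cv2.resize(a[120:260,240:340],None,fx=4,fy=4,interpolation=cv2.INTER_CUBIC);B=cv2.resize(b[110:250,220:320],None,fx=4,fy=4,interpolation=cv2.INTER_CUBIC)
cv2.imwrite('pics/st4.png',np.hstack([A,B]))
E
```

```text
[ 0.6029 -0.1544  0.0773] lean 12.4 az 25.0 jaw [0.537 0.824 0.184] x [-0.821  0.56  -0.111] j [-0.512  0.6    1.508  0.222  0.919 -1.62 ] F [-0.2  0.3  1.1] t 14.0
[{'uv': [401.4, 143.9], 'p': 0.69}] [399.76451106 164.94017609]
```

View pics/st4.png

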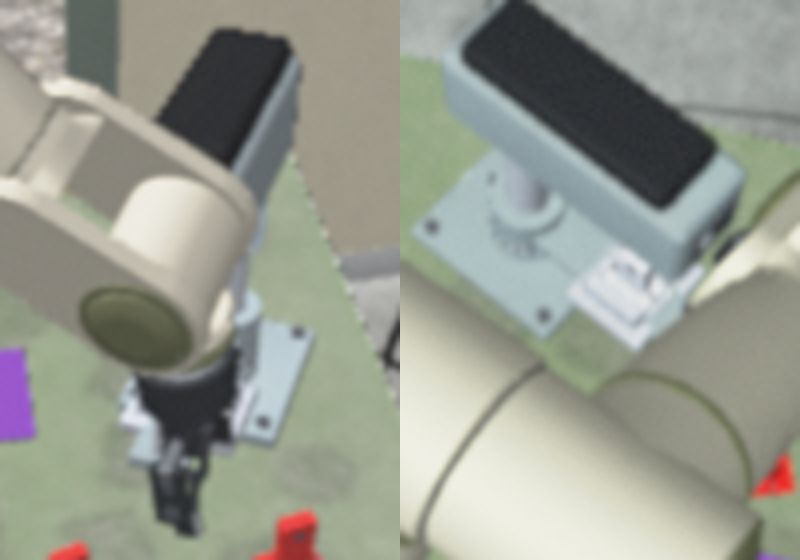

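View pics/wrist4.png

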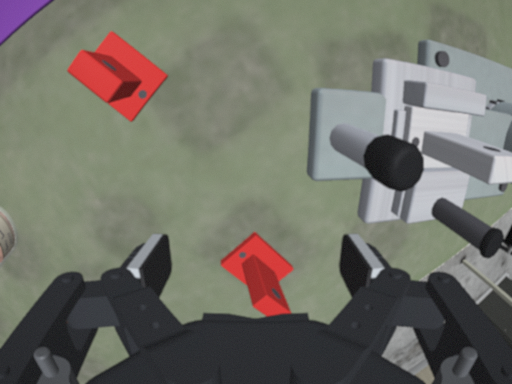

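Call:
apply_moves:
  plan: [12,0,-1,0,85,24,0,-3,0,85,28,0,-3,0,85,32,0,-3.5,0,85]

```text
time_s: 14.7
ee_pos: [0.5755, -0.1381, 0.0773]
tcp_rot: [0.864, 2.844, 0.216]
wrist_force: [0.6, 0.0, 0.0]
gripper_width: 0.0851
```

Call:
apply_moves:
  plan: [4,0,-0.5,0,85,8,0,-1,0,85]

```text
time_s: 14.95
ee_pos: [0.5689, -0.1339, 0.0774]
tcp_rot: [0.864, 2.844, 0.216]
wrist_force: [4.0, -2.1, -2.1]
gripper_width: 0.0849
```

Call:
apply_moves:
  plan: [4,0,-0.5,0,85,8,0,-1,0,85]

```text
time_s: 15.2
ee_pos: [0.5622, -0.1295, 0.0776]
tcp_rot: [0.865, 2.843, 0.215]
wrist_force: [4.4, -2.9, -1.5]
gripper_width: 0.0851
```

Call:
apply_moves:
  plan: [4,0,-0.5,0,85,8,0,-1,0,85]

```text
time_s: 15.45
ee_pos: [0.5556, -0.1251, 0.0778]
tcp_rot: [0.865, 2.843, 0.215]
wrist_force: [4.5, -2.4, -0.2]
gripper_width: 0.0849
```

Call:
apply_moves:
  plan: [4,0,-0.5,0,85,8,0,-1,0,85]

```text
time_s: 15.7
ee_pos: [0.5486, -0.1204, 0.0778]
tcp_rot: [0.864, 2.844, 0.216]
wrist_force: [4.3, -1.1, -0.1]
gripper_width: 0.0849
```

Call:
apply_moves:
  plan: [4,0,-0.5,0,85,8,0,-1,0,85]

```text
time_s: 15.95
ee_pos: [0.5409, -0.1155, 0.0774]
tcp_rot: [0.864, 2.847, 0.217]
wrist_force: [-0.3, -0.1, 0.6]
gripper_width: 0.085
```

```bash
cat > look.py <<'E'
import sys
from h import *
k=sys.argv[1]
im=cams.snapshot('wrist');cv2.imwrite(f'pics/wr{k}.png',im)
h=look_for('wrist','swing_handle');print([(d['uv'],d['p']) for d in h])
for d in h[:2]:
    X=atz('wrist',d['uv'],.115);v=X[:2]-C
    print('handle',np.round(X,4),'r',round(np.hypot(*v),4),'q',round((W+np.pi-np.arctan2(v[1],v[0])+np.pi)%(2*np.pi)-np.pi,3))
b=cams.snapshot('top');cv2.imwrite(f'pics/tp{k}.png',b)
B=cv2.resize(b[110:250,190:320],None,fx=4,fy=4,interpolation=cv2.INTER_CUBIC)
cv2.imwrite(f'pics/z{k}.png',B)
E
python3 st.py; python3 look.py 5
```

```text
[ 0.5409 -0.1155  0.0774] lean 12.3 az 25.0 jaw [0.538 0.823 0.184] x [-0.821  0.561 -0.109] j [-0.505  0.471  1.729  0.238  0.829 -1.638] F [-0.3 -0.1  0.6] t 15.95
[([400.3, 195.4], 0.85)]
handle [ 0.5421 -0.0469  0.115 ] r 0.1862 q 0.304
```

View pics/wr5.png

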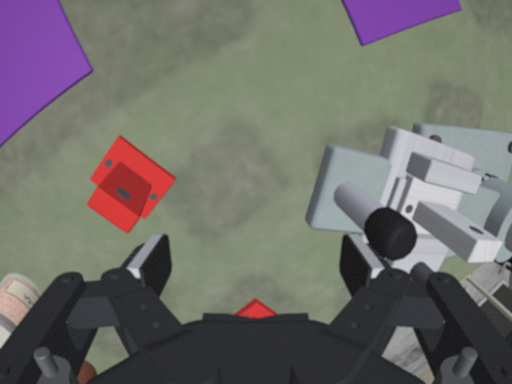

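View pics/z5.png

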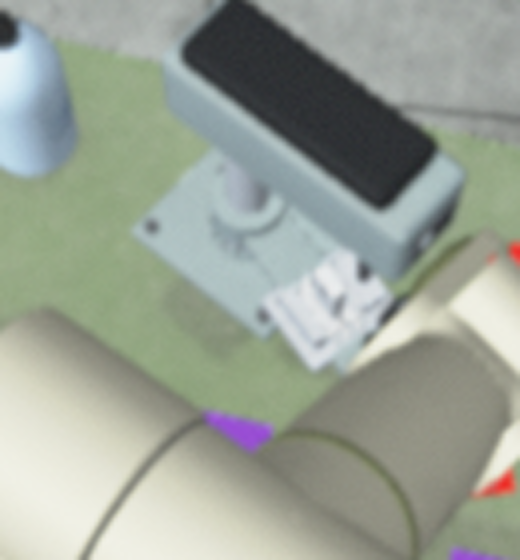

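```bash
cat >> h.py <<'E'
def hq(uv,z=.127,n='wrist'):
    X=atz(n,uv,z);v=X[:2]-C
    print('handle',np.round(X,4),'r',round(np.hypot(*v),4),'q',round((W+np.pi-np.arctan2(v[1],v[0])+np.pi)%(2*np.pi)-np.pi,3))
E
python3 - <<'E'
from h import *
hq((390,233))
hq((340,186),.07)
def plan2(q,c,y,z,qt):
    pass
R=Ro.from_rotvec(readout.get_state()['tcp_rot']).as_matrix()
p=readout.get_state()['ee_pos']
print('tool own y at q=0',-(p[:2]-C)@[np.cos(W),np.sin(W)],(p[:2]-C)@[-np.sin(W),np.cos(W)])
for q in np.arange(.2,.8,.05):
    e=own(q,.236,-.020);d=R.T@(np.array([*e,.077])-p)*1000
    print(round(q,2),np.round(d,1),'turn',round(np.degrees(q),1))
E
```

```text
handle [ 0.5446 -0.0624  0.127 ] r 0.1944 q 0.234
handle [ 0.5489 -0.0594  0.07  ] r 0.1891 q 0.23
tool own y at q=0 0.23506412650266814 0.018143710203931494
0.2 [ 9.1 -0.1 -0.7] turn 11.5
0.25 [20.8  1.7 -1.6] turn 14.3
0.3 [32.4  4.1 -2.5] turn 17.2
0.35 [43.8  7.  -3.2] turn 20.1
0.4 [55.1 10.5 -3.8] turn 22.9
0.45 [66.2 14.6 -4.3] turn 25.8
0.5 [77.1 19.2 -4.7] turn 28.6
0.55 [87.8 24.3 -4.9] turn 31.5
0.6 [98.2 29.9 -5. ] turn 34.4
0.65 [108.3  36.1  -5. ] turn 37.2
0.7 [118.1  42.7  -4.8] turn 40.1
0.75 [127.6  49.8  -4.6] turn 43.0
0.8 [136.7  57.4  -4.2] turn 45.8
```

Call:
apply_moves:
  plan: [9,0,-1,10,85,16,1,-1,13,85,21,2,-2,14,85,25,2.5,-2,15.5,85]

```text
time_s: 16.6
ee_pos: [0.5219, -0.0999, 0.0773]
tcp_rot: [1.248, 2.719, 0.248]
wrist_force: [-0.7, -0.6, 0.3]
gripper_width: 0.0849
```

```bash
python3 st.py; cat > arc.py <<'E'
import sys
from h import *
c=float(sys.argv[1]);z=float(sys.argv[2]);qs=[float(a) for a in sys.argv[3:]]
s=readout.get_state();R=Ro.from_rotvec(s['tcp_rot']).as_matrix();p=s['ee_pos']
v=p[:2]-C
a0=np.arctan2(R[1,1],R[0,1]);print('turn q now',W-a0)
for q in qs:
    e=own(q,c,-.020);d=R.T@(np.array([*e,z])-p)*1000
    print(q,np.round(d,1),round(np.degrees(q-(W-a0)),1))
E
python3 arc.py .236 .077 .25 .27 .29 .31 .33 .35 .37 .39
```

```text
[ 0.5219 -0.0999  0.0773] lean 12.4 az 25.0 jaw [0.738 0.642 0.207] x [-0.646  0.761 -0.057] j [-0.496  0.43   1.797  0.243  0.799 -1.366] F [-0.7 -0.6  0.3] t 16.6
turn q now 0.2601168616788211
0.25 [-3.8  0.1  0.5] -0.6
0.27 [ 0.9 -0.2  0.2] 0.6
0.29 [ 5.6 -0.5 -0.2] 1.7
0.31 [10.3 -0.8 -0.5] 2.9
0.33 [15.  -0.9 -0.8] 4.0
0.35 [19.8 -0.9 -1.1] 5.1
0.37 [24.5 -0.8 -1.3] 6.3
0.39 [29.2 -0.7 -1.6] 7.4
```

Call:
apply_moves:
  plan: [3,0,0,1,85,6,-0.5,0,2,85]

```text
time_s: 16.85
ee_pos: [0.5178, -0.0957, 0.0768]
tcp_rot: [1.297, 2.699, 0.252]
wrist_force: [0.0, 0.3, 0.4]
gripper_width: 0.0846
```

Call:
apply_moves:
  plan: [3,0,0,1,85,6,0,0,2,85]

```text
time_s: 17.1
ee_pos: [0.514, -0.091, 0.0765]
tcp_rot: [1.346, 2.678, 0.256]
wrist_force: [-0.6, 0.9, 0.3]
gripper_width: 0.0849
```

```bash
python3 st.py; python3 arc.py .236 .077 .29 .31 .33 .35 .37 .39;python3 look.py 6
```

```text
[ 0.514  -0.091   0.0765] lean 12.4 az 25.0 jaw [0.782 0.587 0.21 ] x [-0.593  0.804 -0.043] j [-0.487  0.414  1.827  0.245  0.785 -1.29 ] F [-0.6  0.9  0.3] t 17.1
turn q now 0.33207105705247275
0.29 [-6.4  0.2 -0.2] -2.4
0.31 [-1.7 -0.3 -0.5] -1.3
0.33 [ 3.  -0.8 -0.8] -0.1
0.35 [ 7.7 -1.1 -1.1] 1.0
0.37 [12.4 -1.4 -1.4] 2.2
0.39 [17.2 -1.6 -1.6] 3.3
[([396.9, 173.6], 0.94)]
handle [ 0.5318 -0.0224  0.115 ] r 0.1809 q 0.446
```

View pics/wr6.png

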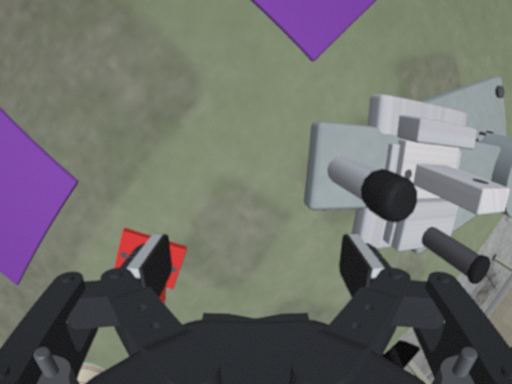

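```bash
python3 - <<'E'
from h import *
hq((388,195));hq((336,168),.07)
# edge direction of outer plate
a=atz('wrist',(315,125),.07);b=atz('wrist',(307,206),.07);d=(a-b)[:2];print('edge ang q',W+np.pi/2-np.arctan2(d[1],d[0]),np.linalg.norm(d))
E
```

```text
handle [ 0.5242 -0.0343  0.127 ] r 0.1935 q 0.413
handle [ 0.5316 -0.033   0.07  ] r 0.1865 q 0.398
edge ang q 0.3842810491192066 0.04481096696845975
```

```bash
python3 arc.py .236 .077 .36 .40 .44 .47 .50 .53 .56 .59 .62 .64
```

```text
turn q now 0.33091630826152585
0.36 [10.2 -1.3 -1.2] 1.7
0.4 [19.6 -1.6 -1.7] 4.0
0.44 [29.1 -1.6 -2.1] 6.3
0.47 [36.2 -1.3 -2.4] 8.0
0.5 [43.3 -0.8 -2.6] 9.7
0.53 [50.3 -0.1 -2.8] 11.4
0.56 [57.4  0.8 -2.9] 13.1
0.59 [64.4  1.9 -2.9] 14.8
0.62 [71.4  3.2 -3. ] 16.6
0.64 [76.   4.2 -3. ] 17.7
```

Call:
apply_moves:
  plan: [10,-1,-1,2,85,20,-1.5,-2,4,85,29,-1.5,-2,6,85,36,-1,-2,8,85,43,-1,-2.5,9.5,85]

```text
time_s: 17.88
ee_pos: [0.4879, -0.0583, 0.0772]
tcp_rot: [1.569, 2.566, 0.271]
wrist_force: [1.6, -6.0, -2.1]
gripper_width: 0.0846
```

```bash
python3 arc.py .236 .077 .48 .50 .52 .54 .56 .58 .60 .62 .64
```

```text
turn q now 0.5019740827425494
0.48 [-3.3  0.5  0.3] -1.3
0.5 [1.5 0.  0.2] -0.1
0.52 [ 6.2 -0.3  0.1] 1.0
0.54 [10.9 -0.6 -0.1] 2.2
0.56 [15.6 -0.8 -0.1] 3.3
0.58 [20.4 -0.8 -0.2] 4.5
0.6 [25.1 -0.8 -0.3] 5.6
0.62 [29.9 -0.7 -0.3] 6.8
0.64 [34.6 -0.5 -0.3] 7.9
```

Call:
apply_moves:
  plan: [6,0,0,1,85,11,-0.5,0,2,85,16,-1,0,3.5,85]

```text
time_s: 18.25
ee_pos: [0.4797, -0.0445, 0.0769]
tcp_rot: [1.649, 2.522, 0.278]
wrist_force: [1.1, -5.5, -0.6]
gripper_width: 0.0852
```

Call:
apply_moves:
  plan: [5,0,0,1,85,10,0,0,2,85]

```text
time_s: 18.5
ee_pos: [0.475, -0.0348, 0.0767]
tcp_rot: [1.695, 2.497, 0.281]
wrist_force: [-4.5, -3.5, 1.3]
gripper_width: 0.0849
```

Call:
apply_moves:
  plan: [5,0,0,1,85,5,0,0,1,85]

```text
time_s: 18.75
ee_pos: [0.4734, -0.0296, 0.0767]
tcp_rot: [1.716, 2.484, 0.284]
wrist_force: [1.4, -0.2, -1.1]
gripper_width: 0.0852
```

```bash
python3 arc.py .236 .077 .56 .6 .62 ; python3 look.py 7; cat >> look.py <<'E'
E
```

```text
turn q now 0.6164064230337026
0.56 [-16.5   1.   -0.3] -3.2
0.6 [-7.1 -0.1 -0.4] -0.9
0.62 [-2.4 -0.6 -0.4] 0.2
[([396.0, 181.9], 0.75)]
handle [0.5135 0.0261 0.115 ] r 0.1795 q 0.735
```

View pics/wr7.png

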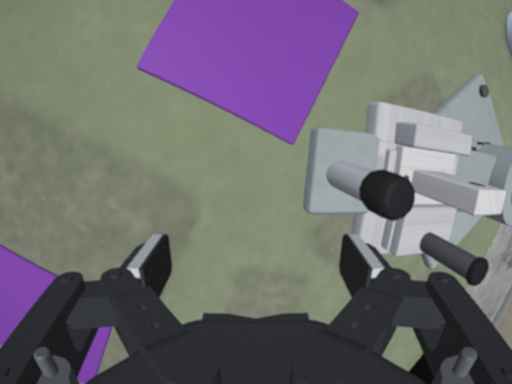

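View pics/z7.png

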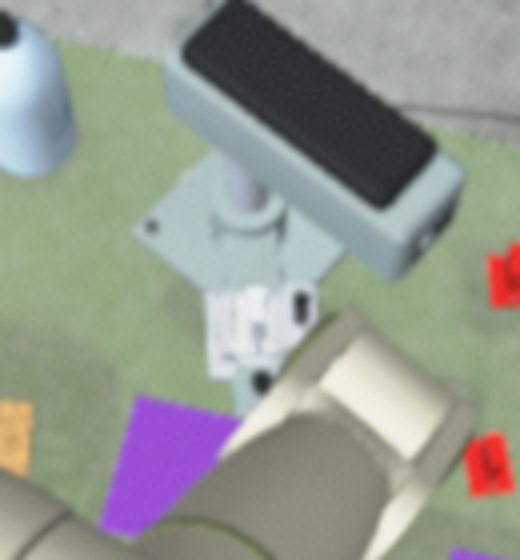

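```bash
python3 - <<'E'
from h import *
hq((386,195));hq((334,170),.07)
a=atz('wrist',(314,130),.07);b=atz('wrist',(306,212),.07);d=(a-b)[:2];print('edge ang q',W+np.pi/2-np.arctan2(d[1],d[0]))
hq((190+262/4,110+379/4),.127,'top')
hq((390+0,233)) if 0 else 0
E
```

```text
handle [0.5005 0.0191 0.127 ] r 0.1938 q 0.716
handle [0.5065 0.0205 0.07  ] r 0.1877 q 0.715
edge ang q 0.6799718819648259
handle [0.5007 0.0351 0.127 ] r 0.1901 q 0.797
```

```bash
python3 look.py 8; python3 - <<'E'
import cv2,numpy as np
a=cv2.imread('pics/wr8.png')[80:300,280:];b=cv2.imread('pics/tp8.png')[150:230,220:300]
cv2.imwrite('pics/c8.png',np.hstack([cv2.resize(a,(464,440)),cv2.resize(b,(330,440),interpolation=cv2.INTER_CUBIC)]))
E
```

```text
[([400.5, 162.2], 0.9)]
handle [0.5117 0.0349 0.115 ] r 0.1793 q 0.785
```

View pics/c8.png

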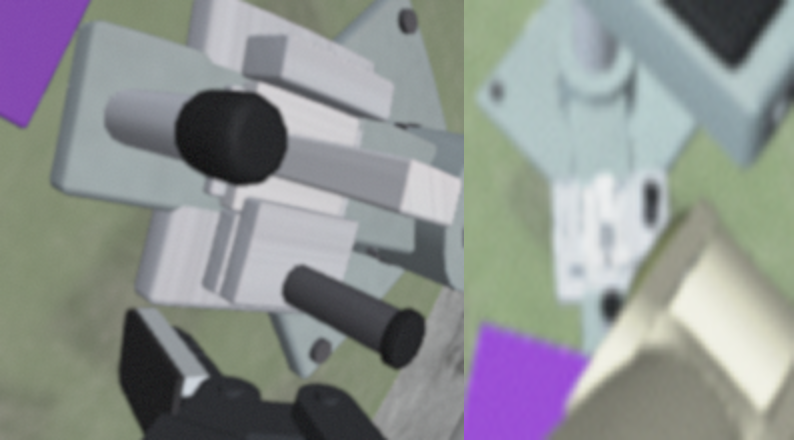

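```bash
python3 arc.py .236 .077 .66 .70 .74 .78 .82 .85 .88 .91 ; python3 st.py
```

```text
turn q now 0.6167441534272842
0.66 [ 7.4 -1.1 -0.4] 2.5
0.7 [16.8 -1.3 -0.3] 4.8
0.74 [26.3 -1.1 -0.1] 7.1
0.78 [35.8 -0.5  0.2] 9.4
0.82 [45.2  0.4  0.5] 11.6
0.85 [52.2  1.3  0.8] 13.4
0.88 [59.2  2.4  1.2] 15.1
0.91 [66.2  3.8  1.6] 16.8
[ 0.4734 -0.0299  0.0767] lean 12.4 az 25.0 jaw [0.914 0.344 0.214] x [-0.355  0.935  0.017] j [-0.401  0.32   1.972  0.245  0.718 -0.936] F [ 0.5 -0.3 -0.2] t 19.05
```

Call:
apply_moves:
  plan: [9,-1,0,3,85,18,-1,0,5,85,27,-1,0,7,85,36,-0.5,0,9.5,85,45,0.5,0.5,11.5,85]

```text
time_s: 19.68
ee_pos: [0.458, 0.0125, 0.0771]
tcp_rot: [1.97, 2.311, 0.3]
wrist_force: [0.3, -2.6, -0.0]
gripper_width: 0.0851
```

```bash
python3 arc.py .236 .077 .83 .86 .88 .9 .92 .94 .96 .98 
```

```text
turn q now 0.8233034379503709
0.83 [ 2.3 -0.4  0.2] 0.4
0.86 [ 9.4 -0.8  0.5] 2.1
0.88 [14.2 -1.   0.8] 3.2
0.9 [18.9 -1.1  1. ] 4.4
0.92 [23.6 -1.1  1.3] 5.5
0.94 [28.3 -1.   1.6] 6.7
0.96 [33.1 -0.8  1.9] 7.8
0.98 [37.8 -0.5  2.3] 9.0
```

Call:
apply_moves:
  plan: [7,-0.5,0.5,1.5,85,14,-1,1,3,85,19,-1,1,4.5,85,24,-1,1,5.5,85]

```text
time_s: 20.18
ee_pos: [0.4532, 0.0355, 0.0773]
tcp_rot: [2.084, 2.221, 0.307]
wrist_force: [-0.9, -5.6, -1.6]
gripper_width: 0.0847
```

```bash
python3 arc.py .236 .077 .92 .94 .96 .98  1.0 1.02
```

```text
turn q now 0.9208674433260042
0.92 [0.2 0.  0.3] -0.0
0.94 [ 4.9 -0.3  0.6] 1.1
0.96 [ 9.6 -0.6  0.9] 2.2
0.98 [14.4 -0.8  1.3] 3.4
1.0 [19.1 -0.8  1.7] 4.5
1.02 [23.8 -0.8  2. ] 5.7
```

Call:
apply_moves:
  plan: [5,-0.5,0.5,1,85,10,-0.5,1,2,85]

```text
time_s: 20.42
ee_pos: [0.4521, 0.0456, 0.0771]
tcp_rot: [2.125, 2.187, 0.309]
wrist_force: [-4.9, -5.0, 3.8]
gripper_width: 0.085
```

Call:
apply_moves:
  plan: [4,0,0.5,1,85,8,-0.5,0.5,2,85]

```text
time_s: 20.68
ee_pos: [0.4512, 0.054, 0.077]
tcp_rot: [2.165, 2.152, 0.311]
wrist_force: [-1.9, -2.4, -0.1]
gripper_width: 0.0849
```

Call:
apply_moves:
  plan: [3,0,0,1,85,3,0,0,1,85]

```text
time_s: 20.92
ee_pos: [0.4515, 0.0573, 0.0774]
tcp_rot: [2.184, 2.136, 0.314]
wrist_force: [0.5, 0.1, -0.1]
gripper_width: 0.0849
```

```bash
python3 arc.py .236 .077 .98 1.0 1.02; python3 look.py 9
```

```text
turn q now 1.0080544937179667
0.98 [-7.4  0.4 -0.2] -1.6
1.0 [-2.7 -0.1  0.1] -0.5
1.02 [ 2.  -0.5  0.5] 0.7
[([394.3, 190.3], 0.56)]
handle [0.5109 0.0877 0.115 ] r 0.1779 q 1.081
```

View pics/wr9.png

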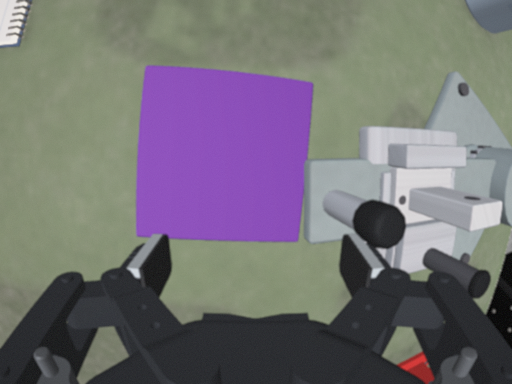

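View pics/z9.png

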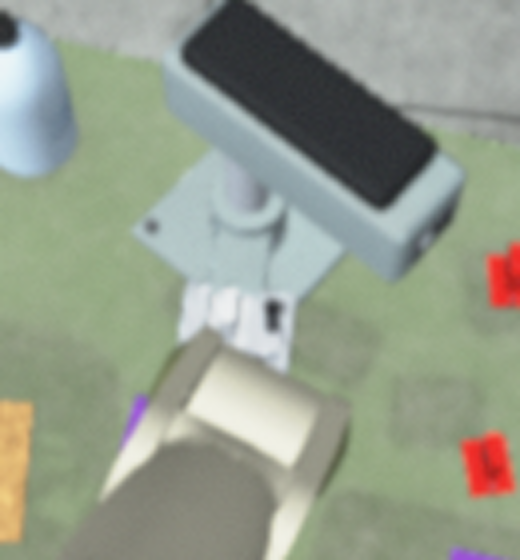

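```bash
python3 look.py 10; python3 arc.py .236 .077 1.05 1.09 1.13 1.17 1.20 1.23 1.26 1.29
```

```text
[([390.2, 193.8], 0.7)]
handle [0.5084 0.0861 0.115 ] r 0.1802 q 1.072
turn q now 1.0083420236767389
1.05 [ 9.4 -0.9  1.1] 2.4
1.09 [18.8 -1.1  2. ] 4.7
1.13 [28.2 -0.9  3. ] 7.0
1.17 [37.6 -0.4  4. ] 9.3
1.2 [44.6  0.3  4.8] 11.0
1.23 [51.6  1.1  5.7] 12.7
1.26 [58.6  2.2  6.6] 14.4
1.29 [65.5  3.4  7.5] 16.1
```

View pics/wr10.png

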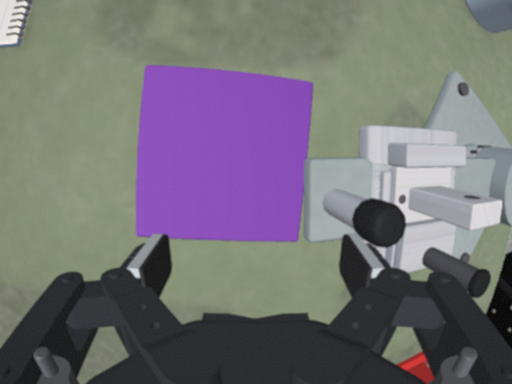

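```bash
python3 - <<'E'
from h import *
hq((379,223));hq((328,195),.07)
im=cv2.imread('pics/wr8.png');
cv2.imwrite('pics/w8c.png',im)
E
python3 st.py
```

```text
handle [0.4944 0.0773 0.127 ] r 0.1936 q 1.019
handle [0.4976 0.0782 0.07  ] r 0.1904 q 1.025
[0.4515 0.057  0.0774] lean 12.4 az 25.0 jaw [ 0.981 -0.031  0.192] x [0.013 0.995 0.096] j [-0.209  0.275  2.037  0.211  0.667 -0.342] F [-0.2 -0.2  0. ] t 21.225
```

View pics/wr8.png

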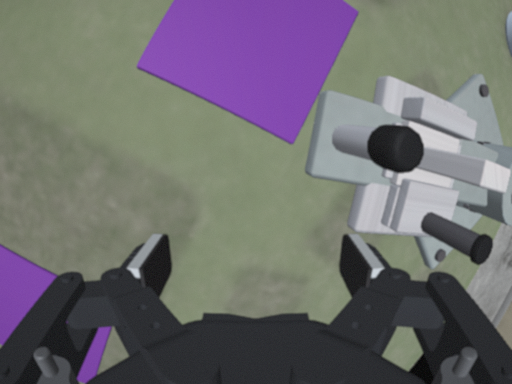

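```bash
python3 - <<'E'
from h import *
# only valid for current pose: compare wr10. For top: use tp images
for k in (5,6,7,8,9,10):
    b=cv2.imread(f'pics/tp{k}.png');B=cv2.resize(b[150:215,225:290],None,fx=4,fy=4,interpolation=cv2.INTER_CUBIC)
    cv2.imwrite(f'pics/tt{k}.png',B)
ims=[cv2.imread(f'pics/tt{k}.png') for k in (5,6,7,8,9,10)]
cv2.imwrite('pics/tt.png',np.vstack([np.hstack(ims[:3]),np.hstack(ims[3:])]))
E
```

```text
(no output)
```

View pics/tt.png

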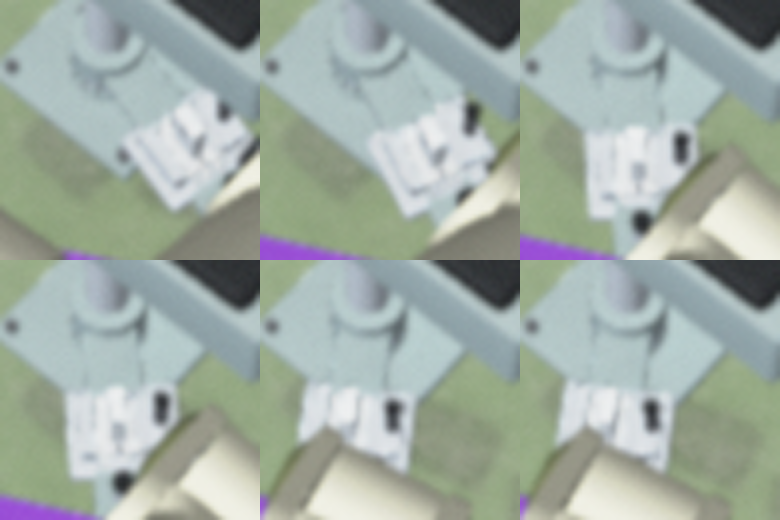

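```bash
python3 - <<'E'
from h import *
def jq(uv):
    X=atz('top',(225+uv[0]/4,150+uv[1]/4),.127);v=X[:2]-C
    return np.round(np.hypot(*v),4),round((W+np.pi-np.arctan2(v[1],v[0])+np.pi)%(2*np.pi)-np.pi+np.arctan2(38,125),3)
for k,uv in zip((5,6,7,8,9,10),[(225,105),(208,115),(162,145),(161,145),(134,153),(132,153)]): print(k,jq(uv))
for k,uv in (('8h',(122,482-260)),('7h',(641-520,220)),('6h',(465-260,196))):
    X=atz('top',(225+uv[0]/4,150+uv[1]/4),.127);v=X[:2]-C
    print(k,np.hypot(*v),(W+np.pi-np.arctan2(v[1],v[0])+np.pi)%(2*np.pi)-np.pi)
E
```

```text
5 (np.float64(0.132), np.float64(0.287))
6 (np.float64(0.1279), np.float64(0.419))
7 (np.float64(0.131), np.float64(0.796))
8 (np.float64(0.1307), np.float64(0.803))
9 (np.float64(0.132), np.float64(0.988))
10 (np.float64(0.1317), np.float64(1.0))
8h 0.1928047064420052 0.7979990873633351
7h 0.19098233898397887 0.8018541168066058
6h 0.18793777760499944 0.40759010447700383
```

```bash
python3 - <<'E'
from h import *
ims=[cv2.imread('pics/top0.png'),cv2.imread('pics/tp6.png'),cv2.imread('pics/tp10.png')]
avg=np.mean([cv2.imread(f'pics/{n}.png').astype(float) for n in ('top0','top1','top3','top4')],0).astype(np.uint8)
cr=[cv2.resize(i[145:180,235:265],None,fx=12,fy=12,interpolation=cv2.INTER_CUBIC) for i in (avg,ims[2])]
cv2.imwrite('pics/ring.png',np.hstack(cr))
for z in (.016,.05,.06,.07): print(z,(proj('top',[*C,z])-[235,145])*12)
for a in (0,45,90,180): print(a,[(proj('top',[C[0]+r*np.cos(np.radians(a)),C[1]+r*np.sin(np.radians(a)),.055])-[235,145])*12 for r in(.04,)])
E
```

```text
0.016 [211.2033581  263.45548051]
0.05 [210.19457084 218.12858543]
0.06 [209.88942456 204.41773305]
0.07 [209.5803051  190.52835743]
0 [array([225.68477039,  95.76090172])]
45 [array([131.05769263, 119.61499248])]
90 [array([ 81.82897813, 197.32690655])]
180 [array([194.09306209, 329.09820999])]
```

View pics/ring.png

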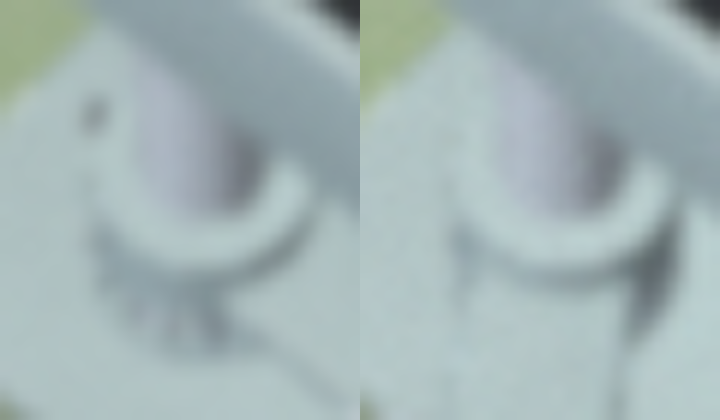

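Call:
apply_moves:
  plan: [3,0,0.5,1,85,5,0,0.5,1.5,85]

```text
time_s: 21.48
ee_pos: [0.4515, 0.0623, 0.0773]
tcp_rot: [2.215, 2.108, 0.315]
wrist_force: [-0.3, 0.3, -0.4]
gripper_width: 0.0849
```

```bash
python3 look.py 11; python3 arc.py .236 .077 1.02 1.04 1.06
```

```text
[([395.7, 169.0], 0.89)]
handle [0.5121 0.1009 0.115 ] r 0.1786 q 1.156
turn q now 1.034619595629887
1.02 [-2.9 -0.3  0. ] -0.8
1.04 [ 1.8 -0.7  0.4] 0.3
1.06 [ 6.5 -1.   0.8] 1.5
```

View pics/wr11.png

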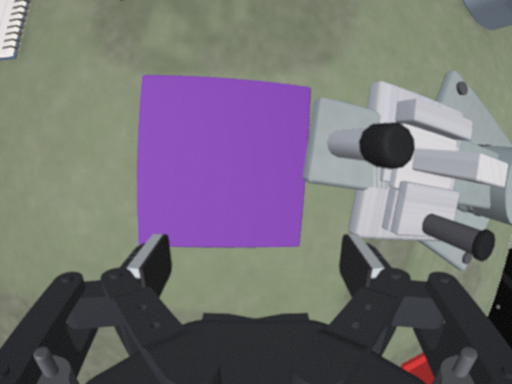

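```bash
python3 arc.py .235 .077 1.07 1.11 1.15 1.19 1.22 1.25 1.28 1.31 1.33
```

```text
turn q now 1.034619595629887
1.07 [ 8.8 -0.2  1.3] 2.0
1.11 [18.2 -0.4  2.2] 4.3
1.15 [27.5 -0.3  3.1] 6.6
1.19 [36.9  0.1  4.2] 8.9
1.22 [43.9  0.7  5. ] 10.6
1.25 [50.9  1.5  5.9] 12.3
1.28 [57.8  2.5  6.8] 14.1
1.31 [64.7  3.7  7.8] 15.8
1.33 [69.3  4.7  8.4] 16.9
```

Call:
apply_moves:
  plan: [9,0,1,2,85,18,0,2,4,85,27,0,3,6.5,85,36,0,4,9,85,44,0.5,5,10.5,85]

```text
time_s: 22.25
ee_pos: [0.4548, 0.1064, 0.077]
tcp_rot: [2.412, 1.907, 0.325]
wrist_force: [0.3, -1.0, 0.9]
gripper_width: 0.085
```

```bash
python3 arc.py .235 .077 1.22 1.25 1.28 1.31 1.33 1.35 1.37 1.39
```

```text
turn q now 1.2207542966222495
1.22 [-0.1  0.2  0. ] -0.0
1.25 [ 6.9 -0.3  0.9] 1.7
1.28 [13.9 -0.6  1.8] 3.4
1.31 [20.9 -0.7  2.7] 5.1
1.33 [25.6 -0.6  3.4] 6.3
1.35 [30.3 -0.4  4.1] 7.4
1.37 [34.9 -0.2  4.7] 8.6
1.39 [39.6  0.2  5.4] 9.7
```

Call:
apply_moves:
  plan: [7,0,1,1.5,85,14,-0.5,2,3.5,85,20,-0.5,2.5,5,85]

```text
time_s: 22.62
ee_pos: [0.4585, 0.1258, 0.0769]
tcp_rot: [2.501, 1.805, 0.327]
wrist_force: [-5.4, -6.0, 3.4]
gripper_width: 0.0848
```

Call:
apply_moves:
  plan: [4,0,0.5,1,85,8,0,1,2,85]

```text
time_s: 22.88
ee_pos: [0.4607, 0.1334, 0.0769]
tcp_rot: [2.536, 1.765, 0.327]
wrist_force: [-6.2, -4.5, 3.1]
gripper_width: 0.085
```

```bash
python3 arc.py .235 .077 1.33 1.35 1.37 1.39 1.41; python3 look.py 12
```

```text
turn q now 1.342686900158967
1.33 [-1.7  0.4 -0.3] -0.7
1.35 [ 2.9 -0.   0.4] 0.4
1.37 [ 7.6 -0.3  1.1] 1.6
1.39 [12.2 -0.5  1.7] 2.7
1.41 [16.9 -0.7  2.5] 3.9
[([392.7, 195.9], 0.68)]
handle [0.5247 0.1401 0.115 ] r 0.1779 q 1.387
```

View pics/wr12.png

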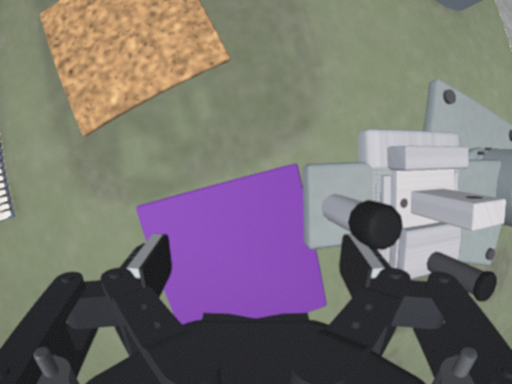

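Call:
apply_moves:
  plan: [3,0,0.5,0.5,85,5,0,0.5,1,85]

```text
time_s: 23.28
ee_pos: [0.4622, 0.1381, 0.077]
tcp_rot: [2.553, 1.744, 0.327]
wrist_force: [-4.1, -2.6, -0.3]
gripper_width: 0.0851
```

Call:
apply_moves:
  plan: [2,0,0.5,0.5,85,4,0,0.5,1,85]

```text
time_s: 23.52
ee_pos: [0.4636, 0.1419, 0.077]
tcp_rot: [2.569, 1.723, 0.327]
wrist_force: [-4.2, -2.4, -1.0]
gripper_width: 0.0851
```

```bash
python3 arc.py .235 .077 1.35 1.37 1.39 1.41; python3 look.py 13
```

```text
turn q now 1.3770880420692049
1.35 [-6.   0.5 -0.9] -1.6
1.37 [-1.3  0.  -0.2] -0.4
1.39 [ 3.3 -0.4  0.5] 0.7
1.41 [ 8.  -0.6  1.2] 1.9
[([391.2, 197.9], 0.76)]
handle [0.527  0.1456 0.115 ] r 0.1782 q 1.421
```

View pics/wr13.png

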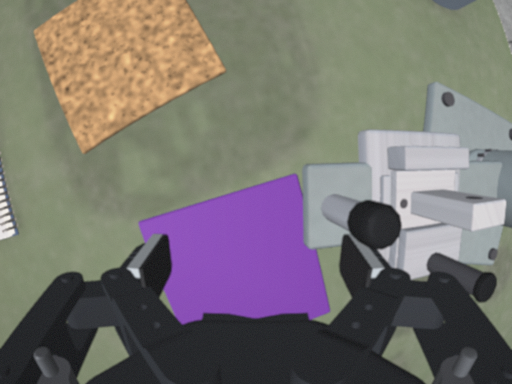

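Nearly at the crest; two more small nudges.

Call:
apply_moves:
  plan: [2,0,0.5,0.5,85,4,0,0.5,1,85]

```text
time_s: 23.92
ee_pos: [0.4662, 0.1457, 0.0777]
tcp_rot: [2.584, 1.7, 0.332]
wrist_force: [-1.9, -0.8, -1.7]
gripper_width: 0.0854
```

Call:
apply_moves:
  plan: [2,0,0,0.5,85,4,0,0.5,1,85]

```text
time_s: 24.18
ee_pos: [0.4688, 0.1496, 0.0785]
tcp_rot: [2.599, 1.678, 0.336]
wrist_force: [0.7, -0.3, -0.2]
gripper_width: 0.0848
```

```bash
python3 arc.py .235 .077  1.39 1.41; python3 look.py 14
```

```text
turn q now 1.4125503562165922
1.39 [-6.  -2.1  0.2] -1.3
1.41 [-1.3 -2.6  1. ] -0.1
[([383.7, 197.7], 0.96)]
handle [0.5289 0.1522 0.115 ] r 0.1793 q 1.459
```

View pics/wr14.png

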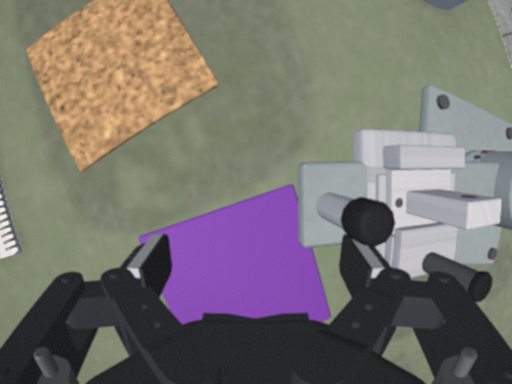

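Call:
apply_moves:
  plan: [3,0,0.5,0.5,85,3,0,0.5,0.5,85]

```text
time_s: 24.58
ee_pos: [0.4695, 0.1523, 0.0781]
tcp_rot: [2.608, 1.668, 0.334]
wrist_force: [0.3, 0.5, -0.1]
gripper_width: 0.0846
```

```bash
python3 look.py 15;python3 arc.py .235 .077  1.41 1.43;  python3 look.py 16
```

```text
[([387.0, 181.0], 0.58)]
handle [0.5339 0.1605 0.115 ] r 0.1791 q 1.513
turn q now 1.4205133193294277
1.41 [-3.8 -1.9  0.2] -0.6
1.43 [ 0.8 -2.3  0.9] 0.5
[([390.5, 181.3], 0.81)]
handle [0.5356 0.1595 0.115 ] r 0.1771 q 1.513
```

View pics/wr16.png

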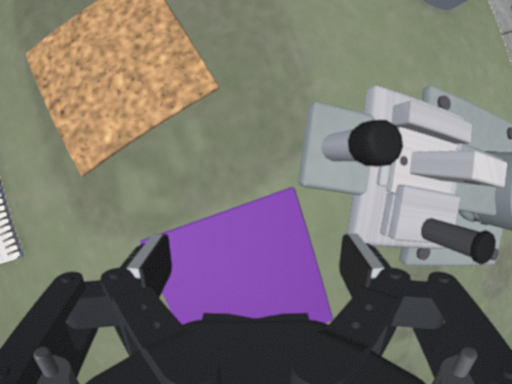

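View pics/z16.png

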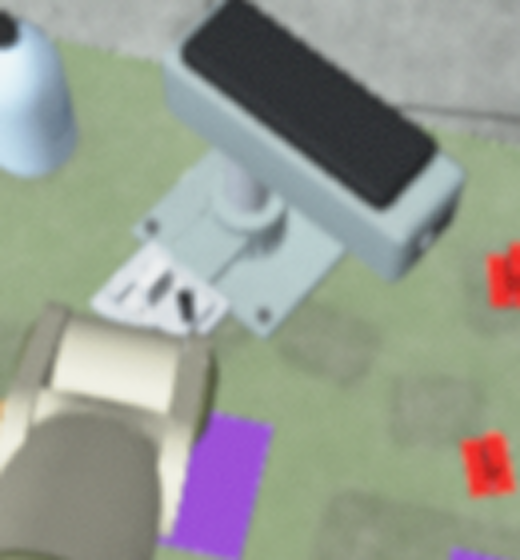

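```bash
python3 - <<'E'
from h import *
q=1.58
print('jaw post',own(q,.125,-.038),'pred px',proj('wrist',[*own(q,.125,-.038),.137]),'seen 482,246')
print('handle pred',proj('wrist',[*own(q,.19,0),.127]),'seen 376,143')
for qq in (1.54,1.56,1.6): print(qq,proj('wrist',[*own(qq,.125,-.038),.137]),proj('wrist',[*own(qq,.19,0),.127]))
b=own(q,.125,0);print('bracket',b,proj('wrist',[*b,.131]))
R=Ro.from_rotvec(readout.get_state()['tcp_rot']).as_matrix();print(R)
path([(*own(q,.285,-.09),.10),(*own(q,.285,-.09),.2)])
E
```

```text
jaw post [0.56332259 0.10867839] pred px [483.06752023 255.13023216] seen 482,246
handle pred [384.74076429 148.40865167] seen 376,143
1.54 [482.25612872 264.93807634] [382.36680301 167.38844238]
1.56 [482.64655567 260.08180061] [383.52018425 157.86075148]
1.6 [483.51742249 250.08870875] [386.02569572 139.06128488]
bracket [0.5848949  0.13996154] [488.94982338 176.70524978]
[[ 0.40319359  0.89425876  0.19425806]
 [ 0.90024987 -0.42571021  0.09121943]
 [ 0.16427142  0.1381017  -0.97669997]]
[-10, -30, -17]
[-19, -59, -34]
[-11, -52, -83]
[-3, -45, -132]
```

Call:
apply_moves:
  plan: [-10,-30,-17,0,85,-19,-59,-34,3,85,-11,-52,-83,6,60,-3,-45,-132,9,50,-3,-45,-132,9,50]

```text
time_s: 25.5
ee_pos: [0.4037, 0.1567, 0.2035]
tcp_rot: [2.742, 1.464, 0.347]
wrist_force: [0.7, 0.2, -1.0]
gripper_width: 0.0499
```

```bash
python3 st.py; python3 - <<'E'
from h import *
q=1.58;e=own(q,.125,-.038)+[.0037,.0017]
path([(*e,.2)]); 
cv2.imwrite('pics/w17.png',cams.snapshot('wrist'))
for qq in (1.56,1.58,1.6): print(qq,proj('wrist',[*own(qq,.125,-.038),.137]),proj('wrist',[*own(qq,.19,0),.127]))
E
```

```text
[0.4037 0.1567 0.2035] lean 12.8 az 24.0 jaw [ 0.819 -0.562  0.116] x [0.537 0.822 0.188] j [0.048 0.013 1.949 0.099 0.974 0.59 ] F [ 0.7  0.2 -1. ] t 25.5
[16, 53, 11]
[33, 106, 21]
[49, 159, 32]
1.56 [425.66819504 160.41967913] [357.10647544 114.27000661]
1.58 [425.03451243 157.58430165] [356.93240482 109.8584869 ]
1.6 [424.43039943 154.7290226 ] [356.82418846 105.47978656]
```

View pics/w17.png

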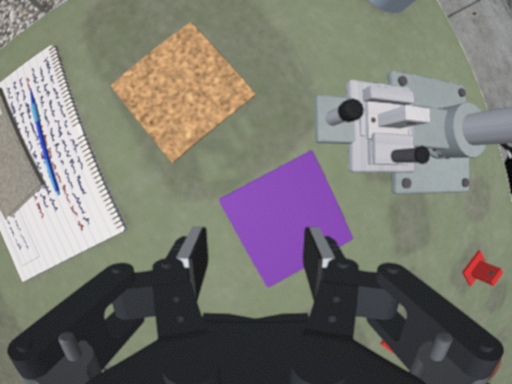

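Call:
apply_moves:
  plan: [16,53,11,0,50,33,106,21,0,50,49,159,32,0,50,49,159,32,0,50]

```text
time_s: 26.05
ee_pos: [0.5667, 0.1092, 0.1922]
tcp_rot: [2.749, 1.465, 0.332]
wrist_force: [-1.5, 0.7, 0.4]
gripper_width: 0.0503
```

```bash
python3 st.py; python3 - <<'E'
from h import *
q=1.58;e=own(q,.125,-.038)+[.0037,.0017]
path([(*e,.102)],50)
cv2.imwrite('pics/w18.png',cams.snapshot('wrist'))
for n in ('jaw_handle','bracket','swing_handle'): print(n,look_for('wrist',n)[:2])
cv2.imwrite('pics/t18.png',cams.snapshot('top'))
for qq in (1.56,1.58,1.6): print(qq,proj('wrist',[*own(qq,.125,-.038),.137]),proj('wrist',[*own(qq,.19,0),.127]),proj('wrist',[*own(qq,.125,0),.131]))
E
```

```text
[0.5667 0.1092 0.1922] lean 12.2 az 26.0 jaw [ 0.82  -0.563  0.107] x [0.54  0.822 0.182] j [-0.059  0.352  1.564  0.118  1.041  0.482] F [-1.5  0.7  0.4] t 26.05
[-8, -5, 44]
[-15, -10, 88]
jaw_handle [{'uv': [243.7, 207.2], 'p': 0.97}]
bracket [{'uv': [237.9, 165.5], 'p': 0.64}, {'uv': [401.7, 311.2], 'p': 0.62}]
swing_handle [{'uv': [256.1, 185.2], 'p': 0.65}]
1.56 [247.34985853 229.73426076] [158.71870601 178.89324379] [245.70645302 176.92946519]
1.58 [246.26949231 226.38936287] [158.61684511 173.80284852] [245.6831344  173.50979077]
1.6 [245.25432445 223.00495237] [158.6313121  168.70756445] [245.72889436 170.08846137]
```

View pics/w18.png

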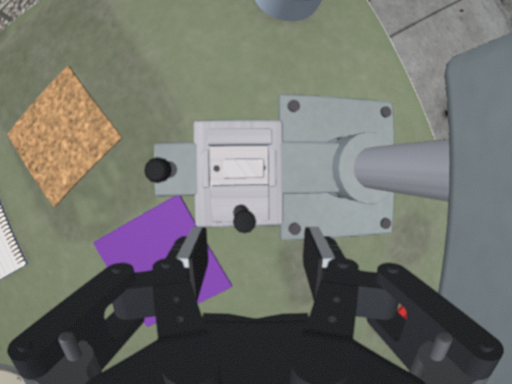

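Call:
apply_moves:
  plan: [-5,-6,44,0,50,-12,-11,88,0,50,-12,-11,88,0,50]

```text
time_s: 26.68
ee_pos: [0.5647, 0.1154, 0.1041]
tcp_rot: [2.748, 1.468, 0.33]
wrist_force: [1.7, -0.8, 0.9]
gripper_width: 0.0497
```

```bash
python3 st.py; python3 - <<'E'
from h import *
cv2.imwrite('pics/w19.png',cams.snapshot('wrist'))
E
```

```text
[0.5647 0.1154 0.1041] lean 12.1 az 26.0 jaw [ 0.821 -0.561  0.106] x [0.539 0.823 0.181] j [-0.047  0.457  1.666  0.136  0.838  0.46 ] F [ 1.7 -0.8  0.9] t 26.675
```

View pics/w19.png

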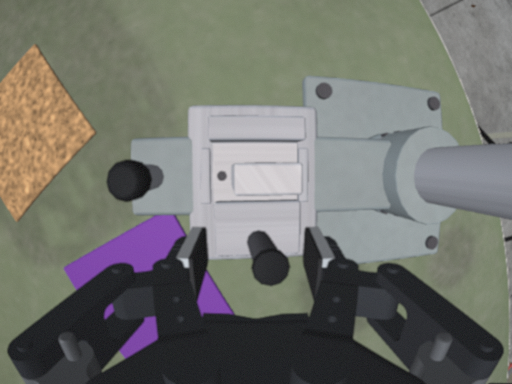

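Call:
apply_moves:
  plan: [0,0,0,0,10,0,0,0,0,10,0,0,0,0,10,0,0,0,0,10]
  grip_force: 20

```text
time_s: 27.22
ee_pos: [0.5692, 0.1143, 0.1088]
tcp_rot: [2.741, 1.463, 0.346]
wrist_force: [6.4, -2.4, 1.1]
gripper_width: 0.0147
```

```bash
python3 st.py; python3 - <<'E'
from h import *
e=own(1.59,0,-.001)-own(1.59,0,0)
R=Ro.from_rotvec(readout.get_state()['tcp_rot']).as_matrix();print('1mm -y in tool',R.T@np.array([*e,0])*1000)
E
```

```text
[0.5692 0.1143 0.1088] lean 12.7 az 24.0 jaw [ 0.819 -0.562  0.117] x [0.538 0.822 0.187] j [-0.049  0.453  1.659  0.135  0.835  0.461] F [ 6.4 -2.4  1.1] t 27.225
1mm -y in tool [-0.98174803 -0.01215161 -0.18979761]
```

Call:
apply_moves:
  plan: [-2,0,-0.4,0,10,-4,0,-0.8,0,10]

```text
time_s: 27.48
ee_pos: [0.5671, 0.1108, 0.1088]
tcp_rot: [2.741, 1.463, 0.347]
wrist_force: [8.4, -3.4, 0.4]
gripper_width: 0.0145
```

Call:
apply_moves:
  plan: [-2,0,-0.4,0,10,-4,0,-0.8,0,10]

```text
time_s: 27.72
ee_pos: [0.5647, 0.1074, 0.1088]
tcp_rot: [2.741, 1.463, 0.347]
wrist_force: [9.3, -2.3, 0.6]
gripper_width: 0.0146
```

Call:
apply_moves:
  plan: [-2,0,-0.4,0,10,-4,0,-0.8,0,10]

```text
time_s: 27.98
ee_pos: [0.5624, 0.104, 0.1088]
tcp_rot: [2.741, 1.463, 0.347]
wrist_force: [8.6, -2.8, -0.5]
gripper_width: 0.0146
```

Call:
apply_moves:
  plan: [-1.5,0,-0.3,0,10,-2.5,0,-0.5,0,10,-2.5,0,-0.5,0,30,-2.5,0,-0.5,0,50,-2.5,0,-0.5,0,50]

```text
time_s: 28.6
ee_pos: [0.5584, 0.1028, 0.1066]
tcp_rot: [2.745, 1.466, 0.337]
wrist_force: [-0.9, -0.4, -0.2]
gripper_width: 0.0501
```

```bash
python3 st.py; python3 - <<'E'
from h import *
cv2.imwrite('pics/w20.png',cams.snapshot('wrist'))
E
```

```text
[0.5584 0.1028 0.1066] lean 12.4 az 25.0 jaw [ 0.82  -0.561  0.111] x [0.538 0.823 0.184] j [-0.073  0.435  1.693  0.143  0.829  0.43 ] F [-0.9 -0.4 -0.2] t 28.6
```

View pics/w20.png

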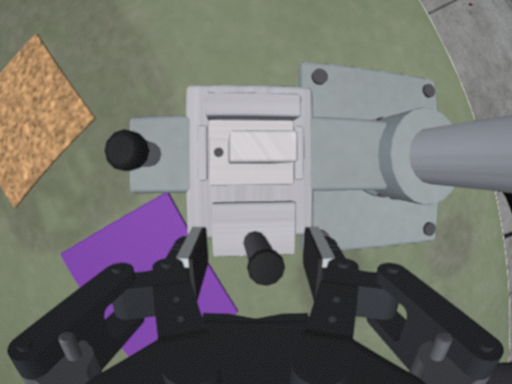

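```bash
python3 - <<'E'
from h import *
path([(.555,.105,.2),(.50,.16,.25),(.25,.24,.25)],60)
E
```

```text
[9, 3, -46]
[17, 6, -92]
[30, -29, -119]
[42, -64, -146]
[28, -114, -155]
[15, -164, -163]
[1, -214, -171]
[-13, -264, -179]
[-27, -314, -188]
```

Call:
apply_moves:
  plan: [9,3,-46,0,50,17,6,-92,0,50,30,-29,-119,0,50,42,-64,-146,0,50,28,-114,-155,0,50]

```text
time_s: 29.28
ee_pos: [0.4498, 0.1765, 0.2519]
tcp_rot: [2.744, 1.466, 0.342]
wrist_force: [0.4, -0.7, 0.3]
gripper_width: 0.0499
```

Call:
apply_moves:
  plan: [-13,-50,-8,0,50,-27,-100,-16,0,50,-41,-150,-24,0,50,-55,-200,-33,0,50,-55,-200,-33,0,50]

```text
time_s: 29.9
ee_pos: [0.2476, 0.2403, 0.2506]
tcp_rot: [2.743, 1.472, 0.339]
wrist_force: [-0.1, -0.1, 0.3]
gripper_width: 0.05
```

```bash
python3 st.py; python3 - <<'E'
from h import *
R=Ro.from_rotvec(readout.get_state()['tcp_rot']).as_matrix();a=np.radians(205)
print(R.T@np.array([np.cos(a),np.sin(a),0])*60)
E
```

```text
[0.2476 0.2403 0.2506] lean 12.5 az 25.0 jaw [ 0.822 -0.558  0.111] x [0.535 0.825 0.185] j [ 0.423 -0.252  2.047  0.005  1.129  1.007] F [-0.1 -0.1  0.3] t 29.9
[-49.98242851 -30.56379015 -12.94648878]
```

Call:
apply_moves:
  plan: [-50,-30,-13,0,50,-100,-60,-26,0,50,-150,-90,-39,0,50]

```text
time_s: 30.28
ee_pos: [0.0866, 0.1625, 0.2508]
tcp_rot: [2.745, 1.466, 0.336]
wrist_force: [-0.4, -0.6, 1.8]
gripper_width: 0.0499
```

```bash
python3 st.py
```

```text
[0.0866 0.1625 0.2508] lean 12.4 az 25.0 jaw [ 0.82  -0.561  0.11 ] x [0.538 0.823 0.183] j [ 0.372 -0.798  2.29   0.014  1.434  0.961] F [-0.4 -0.6  1.8] t 30.275
```

```bash
python3 - <<'E'
from h import *
path([(.20,.213,.2),(.215,.22,.10)],60)
R=Ro.from_rotvec(readout.get_state()['tcp_rot']).as_matrix();a=np.radians(205)
print(R.T@np.array([np.cos(a),np.sin(a),0])*60)
E
```

```text
[31, 20, 25]
[62, 39, 51]
[93, 59, 76]
[91, 58, 127]
[89, 56, 177]
[-50.12391154 -30.37720633 -12.83817851]
```

Call:
apply_moves:
  plan: [31,20,25,0,50,62,39,51,0,50,93,59,76,0,50,91,58,127,0,50,89,56,177,0,50]

```text
time_s: 30.9
ee_pos: [0.2171, 0.2211, 0.0994]
tcp_rot: [2.746, 1.465, 0.34]
wrist_force: [1.5, 0.7, -0.3]
gripper_width: 0.0502
```

Call:
apply_moves:
  plan: [-25,-15,-6,0,50,-50,-30,-13,0,50,-75,-45,-19,0,50]

```text
time_s: 31.28
ee_pos: [0.1346, 0.1825, 0.1001]
tcp_rot: [2.746, 1.465, 0.335]
wrist_force: [0.1, -0.3, 0.7]
gripper_width: 0.0498
```

```bash
python3 st.py
```

```text
[0.1346 0.1825 0.1001] lean 12.3 az 25.0 jaw [ 0.82  -0.562  0.11 ] x [0.539 0.822 0.183] j [ 0.38  -0.39   2.564  0.018  0.753  0.959] F [ 0.1 -0.3  0.7] t 31.275
```

Call:
apply_moves:
  plan: [-45,-27,-30,0,50,-90,-54,-60,0,50,-135,-81,-90,0,50]

```text
time_s: 31.65
ee_pos: [0.0087, 0.1376, 0.1516]
tcp_rot: [2.746, 1.453, 0.338]
wrist_force: [-0.7, 1.4, -0.0]
gripper_width: 0.05
```

```bash
python3 st.py
```

```text
[0.0087 0.1376 0.1516] lean 12.5 az 23.0 jaw [ 0.815 -0.567  0.115] x [0.544 0.819 0.182] j [ 0.677 -0.943  2.562 -0.059  1.313  1.283] F [-0.7  1.4 -0. ] t 31.65
```

```bash
python3 - <<'E'
from h import *
e=own(1.59,.125,.003)+[.0037,.0017];print(e)
path([(.20,.22,.2),(.45,.17,.22),(*e,.19)],61)
E
```

```text
[0.59103734 0.1451396 ]
[45, 29, -1]
[90, 57, -1]
[135, 86, -2]
[180, 115, -2]
[200, 162, 3]
[220, 209, 8]
[240, 255, 13]
[259, 302, 18]
[279, 349, 23]
[296, 391, 42]
[313, 433, 60]
[330, 475, 78]
```

Call:
apply_moves:
  plan: [45,29,0,0,60,90,57,-1,0,60,135,86,-2,0,60,180,115,-2,0,60,200,162,3,0,60]

```text
time_s: 32.28
ee_pos: [0.2517, 0.213, 0.2022]
tcp_rot: [2.739, 1.468, 0.333]
wrist_force: [-0.5, 1.2, -0.0]
gripper_width: 0.0597
```

Call:
apply_moves:
  plan: [20,47,5,0,60,40,93,10,0,60,59,140,15,0,60,79,187,20,0,60,79,187,20,0,60]

```text
time_s: 32.9
ee_pos: [0.4521, 0.1728, 0.2174]
tcp_rot: [2.742, 1.461, 0.332]
wrist_force: [-0.9, 0.0, -0.5]
gripper_width: 0.0598
```

```bash
python3 st.py;python3 - <<'E'
from h import *
e=own(1.59,.125,.003)+[.0037,.0017]
plan([(*e,.19,W-1.59)])
path([(*e,.19)],61)
E
```

```text
[0.4521 0.1728 0.2174] lean 12.2 az 23.0 jaw [ 0.819 -0.563  0.114] x [0.54  0.822 0.179] j [0.086 0.12  1.793 0.079 1.027 0.643] F [-0.9  0.  -0.5] t 32.9
[ 47.4 126.2  51.5] turn 0.7
pose [0.4521 0.1728 0.2174] jaw -34.5 j6 0.6430455009886753 t 32.9
[16, 42, 17]
[32, 84, 34]
[47, 126, 51]
```

Call:
apply_moves:
  plan: [16,42,17,0.5,60,32,84,34,0.7,60,47,126,51,0.7,60,47,126,51,0.7,60]

```text
time_s: 33.4
ee_pos: [0.589, 0.1456, 0.1891]
tcp_rot: [2.752, 1.447, 0.33]
wrist_force: [-0.6, 1.4, -0.0]
gripper_width: 0.06
```

```bash
python3 st.py;python3 - <<'E'
from h import *
e=own(1.59,.125,.003)+[.0037,.0017]
path([(*e,.1)],50)
cv2.imwrite('pics/w21.png',cams.snapshot('wrist'))
cv2.imwrite('pics/t21.png',cams.snapshot('top'))
for qq in (1.56,1.58,1.6): print(qq,proj('wrist',[*own(qq,.125,-.052),.137]),proj('wrist',[*own(qq,.19,0),.127]),proj('wrist',[*own(qq,.125,0),.131]))
E
```

```text
[0.589  0.1456 0.1891] lean 12.1 az 24.0 jaw [ 0.813 -0.572  0.11 ] x [0.549 0.816 0.179] j [0.014 0.416 1.48  0.095 1.052 0.578] F [-0.6  1.4 -0. ] t 33.4
[-8, -4, 44]
[-15, -8, 87]
1.56 [251.06689046 302.46403378] [161.07646776 236.75155857] [248.06741861 234.89055318]
1.58 [249.62273543 299.64427184] [160.70756012 231.80087257] [247.99355245 231.56901213]
1.6 [248.2334204  296.76602169] [160.4523851  226.81343729] [247.98835818 228.22859155]
```

View pics/w21.png

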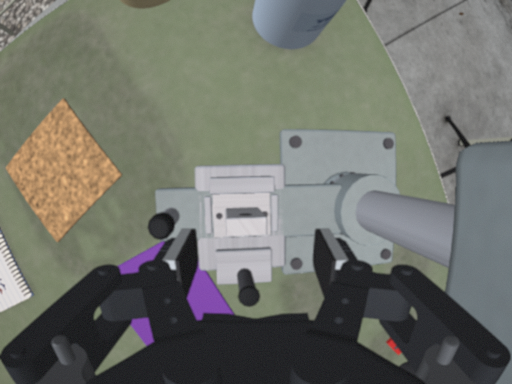

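```bash
python3 - <<'E'
import cv2
a=cv2.imread('pics/w21.png')[150:320,140:340];cv2.imwrite('pics/w21c.png',cv2.resize(a,None,fx=3.5,fy=3.5,interpolation=cv2.INTER_CUBIC))
E
```

```text
(no output)
```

View pics/w21c.png

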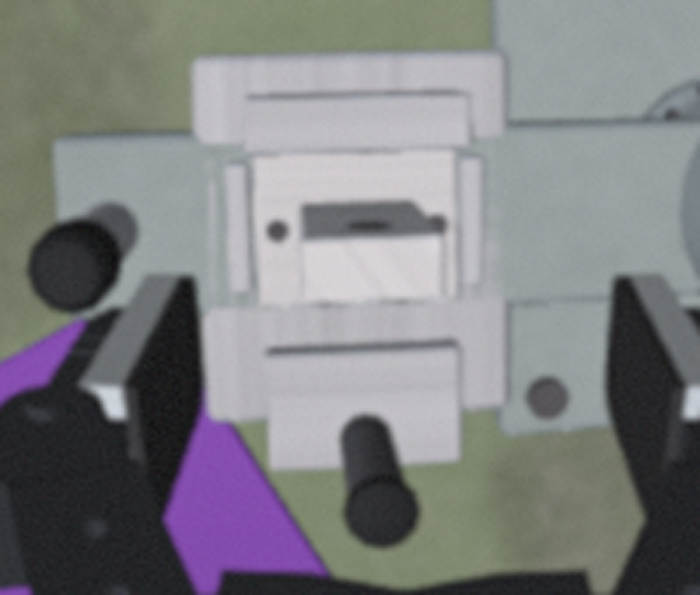

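Call:
apply_moves:
  plan: [-8,-4,44,0,60,-15,-8,87,0,60,-15,-8,87,0,60]

```text
time_s: 33.88
ee_pos: [0.5878, 0.1468, 0.1006]
tcp_rot: [2.753, 1.451, 0.326]
wrist_force: [-0.2, 0.4, 1.2]
gripper_width: 0.06
```

```bash
python3 st.py;python3 - <<'E'
from h import *
cv2.imwrite('pics/w22.png',cams.snapshot('wrist'))
E
```

```text
[0.5878 0.1468 0.1006] lean 12.0 az 24.0 jaw [ 0.815 -0.57   0.108] x [0.548 0.817 0.177] j [0.016 0.516 1.578 0.109 0.857 0.553] F [-0.2  0.4  1.2] t 33.875
```

View pics/w22.png

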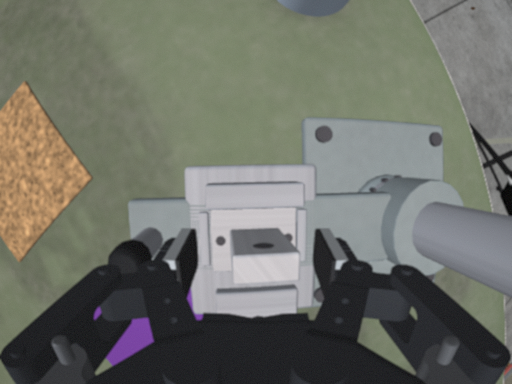

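Call:
apply_moves:
  plan: [0,0,0,0,20,0,0,0,0,20,0,0,0,0,20,0,0,0,0,20]
  grip_force: 35

```text
time_s: 34.42
ee_pos: [0.5908, 0.147, 0.1052]
tcp_rot: [2.749, 1.448, 0.339]
wrist_force: [-2.6, 1.0, 9.3]
gripper_width: 0.0306
```

```bash
python3 st.py;python3 - <<'E'
from h import *
p=readout.get_state()['ee_pos'];path([p+[0,0,.01],p+[0,0,.13]],40)
E
```

```text
[0.5908 0.147  0.1052] lean 12.5 az 24.0 jaw [ 0.813 -0.57   0.115] x [0.547 0.817 0.183] j [0.016 0.512 1.572 0.11  0.858 0.553] F [-2.6  1.   9.3] t 34.425
[2, 1, -10]
[9, 6, -49]
[16, 10, -88]
[24, 15, -127]
```

Gripped at 30.6 mm. Lifting gently.

Call:
apply_moves:
  plan: [1,0.5,-5,0,20,2,1,-10,0,20,4,2.5,-20,0,20]

```text
time_s: 34.8
ee_pos: [0.5902, 0.1466, 0.1233]
tcp_rot: [2.75, 1.449, 0.332]
wrist_force: [0.4, -0.1, -2.0]
gripper_width: 0.0305
```

Call:
apply_moves:
  plan: [4,2.5,-20,0,20,11,7,-58,0,20,18,12,-98,0,20,18,12,-98,0,20]

```text
time_s: 35.3
ee_pos: [0.5921, 0.1461, 0.2273]
tcp_rot: [2.746, 1.447, 0.342]
wrist_force: [0.0, -0.4, -1.7]
gripper_width: 0.0303
```

```bash
python3 st.py;python3 - <<'E'
from h import *
cv2.imwrite('pics/w23.png',cams.snapshot('wrist'));cv2.imwrite('pics/s23.png',cams.snapshot('side'));
a=cv2.imread('pics/s23.png');cv2.imwrite('pics/s23c.png',cv2.resize(a[110:260,180:330],None,fx=4,fy=4,interpolation=cv2.INTER_CUBIC))
E
```

```text
[0.5921 0.1461 0.2273] lean 12.6 az 23.0 jaw [ 0.813 -0.57   0.118] x [0.546 0.817 0.184] j [0.015 0.386 1.422 0.091 1.13  0.585] F [ 0.  -0.4 -1.7] t 35.3
```

View pics/w23.png

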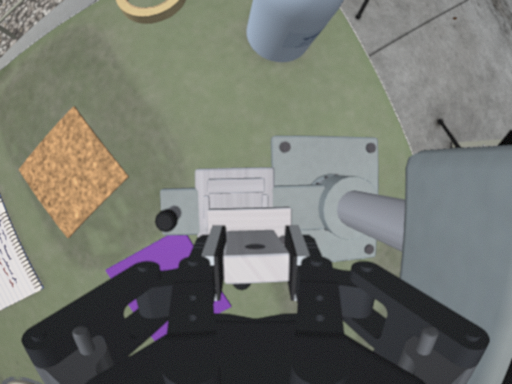

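View pics/s23c.png

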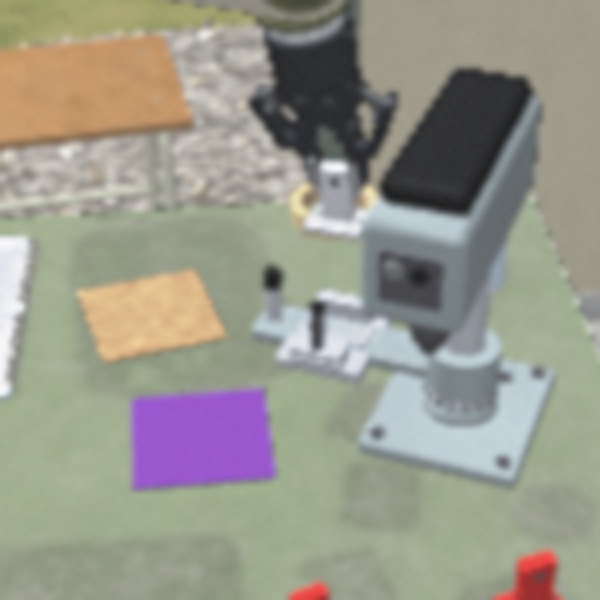

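```bash
python3 - <<'E'
from h import *
path([(.428,.306,.2),(.428,.306,.06),(.428,.306,.045)],50)
for n,uv in (('side',(180+150/4,110+315/4)),('wrist',(73,171))): print(n,atz(n,uv,.005))
E
```

```text
[7, -45, 1]
[15, -90, 2]
[22, -136, 3]
[30, -181, 4]
[37, -226, 5]
[29, -231, 50]
[21, -237, 96]
[12, -242, 141]
[9, -243, 156]
side [0.42559344 0.30019493 0.005     ]
wrist [0.43364842 0.3027265  0.005     ]
```

Call:
apply_moves:
  plan: [7,-45,1,0,20,15,-90,2,0,20,22,-136,3,0,20,30,-181,4,0,20,37,-226,5,0,20]

```text
time_s: 36.02
ee_pos: [0.4265, 0.3063, 0.1982]
tcp_rot: [2.751, 1.449, 0.329]
wrist_force: [-0.3, 0.5, -2.5]
gripper_width: 0.0291
```

Call:
apply_moves:
  plan: [-8,-5,45,0,20,-16,-11,91,0,20,-23,-15,130,0,20,-23,-15,130,0,20]

```text
time_s: 36.52
ee_pos: [0.4266, 0.3056, 0.0637]
tcp_rot: [2.752, 1.45, 0.321]
wrist_force: [0.8, 0.5, -1.3]
gripper_width: 0.029
```

```bash
python3 st.py;python3 - <<'E'
from h import *
path([(.428,.306,.055),(.428,.306,.045),(.428,.306,.041)],50)
cv2.imwrite('pics/w24.png',cams.snapshot('wrist'));cv2.imwrite('pics/s24.png',cams.snapshot('side'));
a=cv2.imread('pics/s24.png');cv2.imwrite('pics/s24c.png',cv2.resize(a[140:220,170:270],None,fx=6,fy=6,interpolation=cv2.INTER_CUBIC))
E
```

```text
[0.4266 0.3056 0.0637] lean 11.8 az 24.0 jaw [ 0.814 -0.57   0.108] x [0.549 0.817 0.174] j [0.396 0.427 1.849 0.006 0.66  0.993] F [ 0.8  0.5 -1.3] t 36.525
[0, 0, 9]
[-2, -1, 19]
[-3, -2, 23]
```

View pics/w24.png

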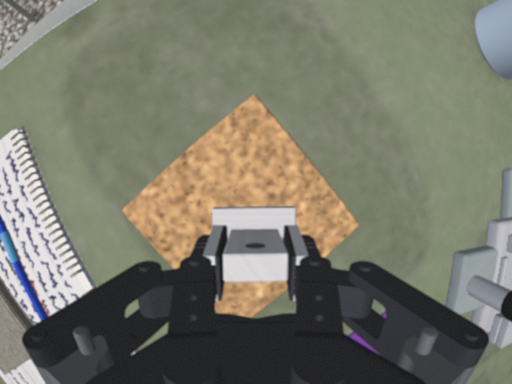

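View pics/s24c.png

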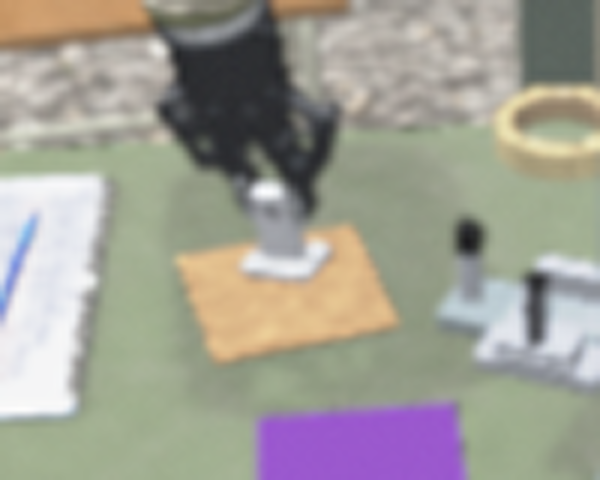

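Call:
apply_moves:
  plan: [-0.5,-0.5,6,0,20,-1.5,-1,12,0,20]

```text
time_s: 36.88
ee_pos: [0.4299, 0.3071, 0.0554]
tcp_rot: [2.75, 1.449, 0.336]
wrist_force: [0.1, -0.1, -1.7]
gripper_width: 0.0291
```

Call:
apply_moves:
  plan: [-0.5,0,3,0,20,-0.5,0,3,0,20]

```text
time_s: 37.12
ee_pos: [0.4297, 0.3067, 0.0516]
tcp_rot: [2.75, 1.449, 0.333]
wrist_force: [0.3, 0.6, -1.0]
gripper_width: 0.0292
```

Call:
apply_moves:
  plan: [-0.5,0,3,0,20,-0.5,0,3,0,20]

```text
time_s: 37.38
ee_pos: [0.43, 0.3065, 0.0485]
tcp_rot: [2.75, 1.449, 0.333]
wrist_force: [0.3, -0.3, -2.0]
gripper_width: 0.0292
```

Call:
apply_moves:
  plan: [-0.5,0,3,0,20,-0.5,0,3,0,20]

```text
time_s: 37.62
ee_pos: [0.4303, 0.3064, 0.0454]
tcp_rot: [2.75, 1.449, 0.333]
wrist_force: [0.2, 1.1, -2.4]
gripper_width: 0.0297
```

Call:
apply_moves:
  plan: [0,0,2,0,20,0,0,2,0,20]

```text
time_s: 37.88
ee_pos: [0.4307, 0.3066, 0.0436]
tcp_rot: [2.75, 1.449, 0.333]
wrist_force: [0.2, 0.6, -2.6]
gripper_width: 0.0293
```

Call:
apply_moves:
  plan: [0,0,1.5,0,20,0,0,1.5,0,20]

```text
time_s: 38.12
ee_pos: [0.4312, 0.3069, 0.043]
tcp_rot: [2.75, 1.449, 0.334]
wrist_force: [-3.8, -1.7, 7.8]
gripper_width: 0.0292
```

Call:
apply_moves:
  plan: [0,0,1,0,20,0,0,1.5,0,20]

```text
time_s: 38.38
ee_pos: [0.4318, 0.3071, 0.0428]
tcp_rot: [2.749, 1.449, 0.336]
wrist_force: [-10.7, -5.7, 27.2]
gripper_width: 0.0294
```

```bash
python3 st.py
```

```text
[0.4318 0.3071 0.0428] lean 12.4 az 24.0 jaw [ 0.814 -0.57   0.113] x [0.547 0.817 0.182] j [0.395 0.47  1.854 0.007 0.601 0.991] F [-10.7  -5.7  27.2] t 38.375
```

Call:
apply_moves:
  plan: [0,0,-2,0,29,0,0,-2,0,32,0,0,-2,0,36,0,0,-2,0,45,0,0,-2,0,60]

```text
time_s: 39.0
ee_pos: [0.4309, 0.3067, 0.0426]
tcp_rot: [2.75, 1.449, 0.333]
wrist_force: [-0.5, -0.6, -0.2]
gripper_width: 0.0598
```

```bash
python3 st.py;python3 - <<'E'
from h import *
p=readout.get_state()['ee_pos']
path([p+[0,0,.05],p+[0,0,.15],(.36,.10,.3)],50)
cv2.imwrite('pics/w25.png',cams.snapshot('wrist'))
E
```

```text
[0.4309 0.3067 0.0426] lean 12.3 az 24.0 jaw [ 0.814 -0.57   0.112] x [0.548 0.817 0.18 ] j [0.395 0.47  1.856 0.007 0.603 0.991] F [-0.5 -0.6 -0.2] t 39.0
[5, 3, -24]
[9, 6, -49]
[18, 11, -98]
[27, 17, -147]
[-11, 31, -174]
[-48, 46, -201]
[-86, 60, -228]
[-124, 75, -256]
[-161, 89, -283]
```

View pics/w25.png

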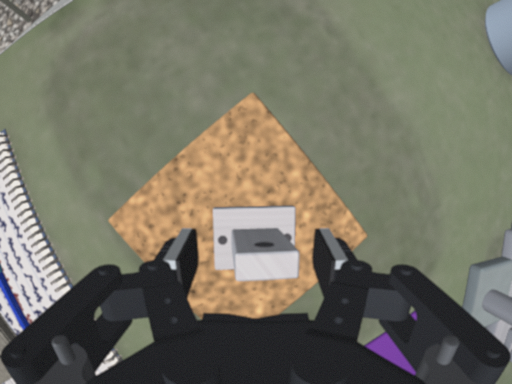

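Bracket stands free between open fingers. Rise straight up (tilt-compensated) and move away.

Call:
apply_moves:
  plan: [5,3,-24,0,60,9,6,-49,0,60,18,11,-98,0,60,27,17,-147,0,60,27,17,-190,0,60]

```text
time_s: 39.67
ee_pos: [0.4227, 0.3029, 0.2372]
tcp_rot: [2.75, 1.449, 0.335]
wrist_force: [-1.3, 0.4, 0.3]
gripper_width: 0.0599
```

Call:
apply_moves:
  plan: [-60,-20,0,0,60,-120,-40,0,0,60,-160,-60,0,0,60,-160,-60,0,0,60]

```text
time_s: 40.17
ee_pos: [0.2841, 0.2055, 0.1991]
tcp_rot: [2.751, 1.448, 0.333]
wrist_force: [0.2, -0.1, 0.5]
gripper_width: 0.0601
```

```bash
python3 st.py;python3 - <<'E'
from h import *
for n in ('wrist','side','top'): cv2.imwrite(f'pics/{n}26.png',cams.snapshot(n))
a=cv2.imread('pics/side26.png');b=cv2.imread('pics/top26.png')
A=cv2.resize(a[130:230,180:330],None,fx=5,fy=5,interpolation=cv2.INTER_CUBIC);cv2.imwrite('pics/s26.png',A)
B=cv2.resize(b[100:260,120:400],None,fx=2.8,fy=2.8,interpolation=cv2.INTER_CUBIC);cv2.imwrite('pics/t26.png',B)
E
```

```text
[0.2841 0.2055 0.1991] lean 12.2 az 24.0 jaw [ 0.813 -0.571  0.112] x [0.548 0.817 0.18 ] j [ 0.264 -0.183  2.136  0.038  0.978  0.848] F [ 0.2 -0.1  0.5] t 40.175
```

View pics/s26.png

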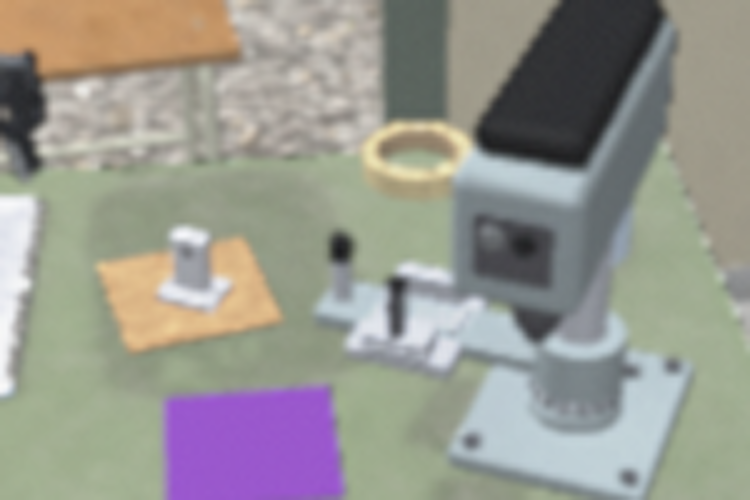

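View pics/t26.png

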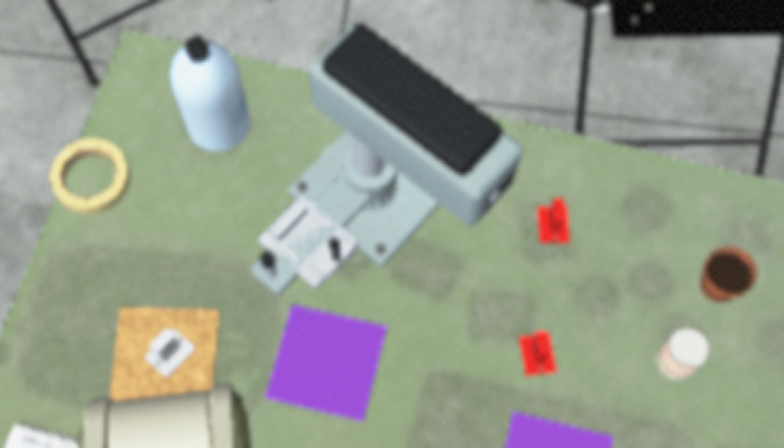

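View pics/wrist26.png

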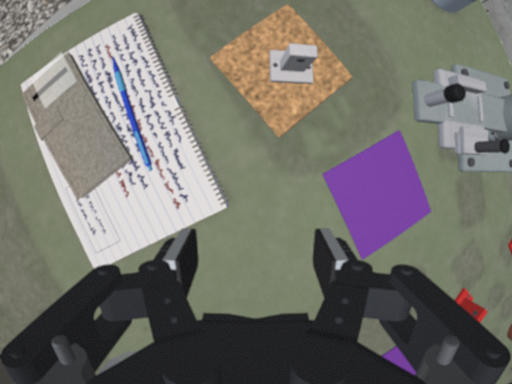

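```bash
python3 - <<'E'
from h import *
hq((215.4,192.5),.127,'top')
print(np.degrees(1.58))
ctrl.hand_in()
E
```

```text
handle [0.5283 0.176  0.127 ] r 0.1921 q 1.567
90.52733163067008
the job is handed in; nothing more can be done
```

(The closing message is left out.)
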